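Level the balance by its thumbwheel, then set on the check weight

ROBOT

A 6-joint arm with a two-finger parallel gripper is mounted at the origin on the work surface. World frame = base frame: x ahead of the robot, y to its left, z up, the work surface at z = 0. Lengths are in m, angles in rad, forces in N, time in s.
With the tool pointing down it reaches from about 0.375 to 0.9 m from the base axis. Payload 3.1 kg.
Tool frame: the origin (TCP) lies at the very end of the fingers, on their centre line; the grasp point (between the pads) lies 19 mm behind it; z points along the fingers, y is the direction in which the jaws open and shut (so a half turn about z gives the same grasp; the last joint's range is limited). The gripper opens to 87 mm and grips with 3 to 60 N. Pads are 19 mm wide; open, the fingers measure 117 mm over their backs; the gripper's body (75 mm by 190 mm) begins 51 mm behind the grasp point.
Start: joints at [1.157, 0.527, 1.433, -0, 1.181, -0.178], TCP at [0.146, 0.608, 0.223] pointing down, gripper open.
Joint ranges: [-3.08, 3.08], [-0.75, 2.2], [0.22, 2.44], [-1.43, 4.57], [0, 2.65], [-2.85, 2.85]. Speed limits (rad/s): [2.79, 2.79, 3.14, 3.14, 3.14, 3.14].

INTERFACE

Orientations are given as a unit quaternion [x, y, z, w].
In Python, from rig import robot, optics gives the robot as it stands.
- The arm moves only by the shell command python3 -m inch 'ROWS' [FORCE]. ROWS is JSON, a list of rows, each an object of numbers: "ax", "ay", "az": the turn, a rotation vector about the tool's x, y, z in rad; "dx", "dy", "dz": the shift along the tool's x, y, z in mm; "gripper": the opening in per cent of the stroke, from 0 (shut) to 100 (fully open). In form: [{"ax": .., "ay": .., "az": .., "dx": .., "dy": .., "dz": .., "gripper": ..}, ...]. A call has 1 to 8 rows; each row shifts and turns the commanded pose from where the row before left it, along the tool's axes as they then stand; what a row does not reach is not made up. A row lasts 1/10 s, in which the tool goes at most 50 mm and 8.59 degrees, less where a joint would pass 70% of its speed; a pose out of reach is approached as far as the arm can. A call with a gripper value outside its range is refused whole. The fingers move at their own pace and stop on an object; FORCE is the grip in N (left out, the last holds). Time passes only in rows, so rows that do not move let the fingers close. It gives the time, the measured TCP pose, the force and the opening at its end, in the units of the state.
- robot.get_obs(): the state, without advancing time (a new reading comes with each control period).
- optics.camera(name): name is "side" or "top"; returns a dict with "img" (384x512x3 uint8, red, green, blue), "depth" (384x512 float32, m along the optical axis (not along the pixel's ray), 0 where there is no reading), "camera_matrix" (3x3 intrinsics, pixels), "k1" (the pictures are not rectified: a ray, as slopes to the right and down, at radius r is drawn at 1 + k1 r^2 times it, then the intrinsics apply), "position" and "attitude" of the camera in the world. Camera axes: x right, y up, looking along -z (the intrinsics and any distortion apply to the point x, -y, -z); pixel columns grow to the right and rows downward; lengths in m; the calibration is good to about 2 mm. A picture is of the moment at which its call begins.
- robot.hand_in(): hands the job in, once; it reports no verdict.
The state is a dict: "time": time; "q": joint angles; "joint_velocities": joint speeds; "joint_torque": joint torques, N m; "position": TCP position; "tool_rot": TCP orientation; "ft_force": force on the tool from outside, world axes, zero at the start; "moment": the same for the moment, N m; "grip_width": finger opening in m.
Only numpy, scipy, OpenCV 4.12 (cv2) and the standard library are available. Lean on these libraries where they do the work, as an engineer would, in place of code of your own. Each camera call takes 0.05 s, during which the arm holds its last target.

TASK

Get the small balance ready for weighing enamel: first level it by rolling the stiff thumbwheel of its right front foot with a fingertip on the bit of rim that shows, until the bubble of the round level rests wholly inside the ring and your finger is off; press the rim firmly enough that it does not slip but keep the press under 14 N. Only then pick the largest of the three brass weights off its block and set it down gently, upright in the middle of the pan, and let go. Leave the smaller weights and the other things on the bench where they are.

Things in the scene. Friction and masses are not known exactly. Their poses are not given: they have to be found in the camera images.
- balance: White and grey balance, 230 x 180 mm, fixed on the bench. Origin under its centre; x to its rear, y to its left, z up; the display is at the front (-x), the pan behind it. Upright side walls at y = +-90 mm up to 28 mm; above that it is narrower (y = +-80 mm) up to the deck at 56 mm. Black knurled levelling wheels stick out of a slot near the front of each side wall; the right one (-y) is to be rolled.
- wheel_rim (a point): Mean outermost point of the right wheel's exposed rim, at x -80, y -96 mm in the balance's frame, 13.5 mm up. About 6 mm stands proud of the wall, 26 mm wide, 8 to 19 mm above the bench. The wheel sits 1.4 mm off centre on its screw, so the rim here is up to 1.4 mm farther in or out; it comes outwards by 1 to 2.7 mm on the way to level: feel the press and trim it all along a stroke.
- bubble_mid (a point): Middle of the pale bubble, 9 mm across, in the yellow-green liquid of the round level (27 mm across, looks straight up, on the deck left of and before the pan). It runs on a line through the ring's middle along (x 0.404, y 0.915) of the balance's frame, 3.2 mm per radian of the right wheel (17 mm of rim). It starts 5 to 8 mm to the rear left of the ring's middle.
- ring (a point): Middle of the thin black ring (13 mm inside) on the glass of the round level, at x -25, y 63 mm in the balance's frame, 61 mm above the bench. The bubble is wholly inside when its middle is within 2 mm of this point.
- pan_top (a point): Centre of the upper face of the round steel pan, 120 mm across, flat and level, 66 mm above the bench.
- w200: The largest of three brass weights, 200 g, standing on the block: a cylinder 31 mm across and 30 mm high with a knob on it (16 mm across, 43 mm above the foot). Origin at the centre of its foot, z up. Which place on the block it has differs.
- w100: The middle brass weight, 100 g, same shape: 24 mm across, 35 mm high. Origin at the centre of its foot. Leave it.
- w50: The smallest brass weight, 50 g, same shape: 19 mm across, 28 mm high. Origin at the centre of its foot. Leave it.
- block: Dark wooden block with grey felt, 200 x 76 x 14 mm, fixed on the bench. Origin under its centre; x along its length. The three weights stand on it in a row along x, about 60 mm apart.
- brush: Thin wooden paint brush, 190 mm long, lying beside the balance's left side. Leave it.
- jar: Small amber glass jar with black cap, 38 mm across, 52 mm high, standing past the far end of the block. Leave it.
- torch: Grey metal pocket torch, 118 mm long, lying on the left of the bench. Leave it.
- scriber: Black scriber with brass collar, 160 mm long, lying on the right of the bench. Leave it.
- burnisher: Flat dark wooden burnisher, 190 mm long, lying on the right of the bench. Leave it.
- wheel_axis (a point): Upright axis of the right wheel (disc of radius 17 mm, 17 mm inside wheel_rim). It turns stiffly, about 4.2 N along the rim, and stays where left. A fingertip pressed on the rim (towards +y of the balance) below about 8 to 9 N slips; over 14 N is forcing it. Rolling the exposed rim to the front (-x; clockwise from above) moves the bubble to the front right, towards the ring; rolling it rearwards, back.
- left_wheel (a point): Outermost point of the left front wheel, of like shape, on the other side of the balance. It is set right and locked by its nut: it does not turn. Leave it.
Things that resemble listed ones, but are neither listed nor needed, are in the scene too. What is shaped like the w200 but blue or turquoise is not meant.

How it is judged:
On the way, in this order (a step that is already met when the one before it is completed fails the run):
1. the bubble rests wholly inside the ring with the fingertip off the balance, and the big weight is still on its block (horizontal distance between bubble_mid and ring below 0.0022 m and contact force between the fingers and balance below 0.1 N and distance of w200 from where it was at the start of the episode below 0.01 m), for 0.4 s.
2. the big weight stands upright in the middle of the pan (horizontal distance between w200 and pan_top below 0.02 m and z of w200 in the frame of pan_top between -0.003 and 0.003 m and angle between w200's own z axis and vertical below 0.1 rad), for 0.2 s.
At the end, for the whole second after the job is handed in: The bubble is wholly inside the ring (its middle within 2.2 mm of the ring's), and the largest weight stands upright and at rest on the pan, its axis within 20 mm of the pan's middle, let go (all of step 2 and horizontal distance between bubble_mid and ring below 0.0022 m and linear speed of w200 below 0.02 m/s); the robot touches nothing.
It fails at once if the balance or its wheel was pressed with more than 14 N (contact force between any of the fingers, the arm and balance above 14 N).
It fails at once if the weight was dropped onto the pan (it struck faster than 0.25 m/s, as from over 3 mm) or forced down on it with over 90 N ((horizontal distance between w200 and pan_top below 0.07 m and z of w200 in the frame of pan_top between -0.004 and 0.004 m and linear speed of w200 above 0.25 m/s) or contact force between w200 and balance above 90 N).
It fails at once if one of the smaller weights was shifted or knocked over (distance of any of w100, w50 from where it was at the start of the episode above 0.015 m).
It fails at once if the brush, jar, torch, scriber or burnisher was knocked out of its place (distance of any of brush, jar, torch, scriber, burnisher from where it was at the start of the episode above 0.03 m).
It also fails if it takes over 72 s, if anything falls off the work surface, if the arm or the gripper's body presses on something with over 40 N, if the wrist force passes 120 N, or if a joint passes its speed limit or range.

## Working session

There is one attempt and no reset: what is moved stays moved. The work goes in short steps, Python scripts to look and compute and a shell command to move; the robot and the scene stay as the last step left them, time stands still between calls to the robot, and variables do not carry over. Pictures are saved under pics/ and viewed, and the job is handed in when it is done.

```bash
ls; mkdir -p pics
python3 - <<'E'
from rig import robot, optics
import cv2, numpy as np
o=robot.get_obs()
print(o)
for n in ("side","top"):
    c=optics.camera(n); np.savez(f"{n}0.npz",**c)
    cv2.imwrite(f"pics/{n}0.png",cv2.resize(c["img"][:,:,::-1],(800,600),interpolation=cv2.INTER_CUBIC))
    print(n,c["camera_matrix"],c["k1"],c["position"],c["attitude"])
E
```

```text
pics
{'time': 0.0, 'q': array([ 1.15651901e+00,  5.28442256e-01,  1.43393359e+00, -3.36873186e-05,
        1.18138826e+00, -1.78542936e-01]), 'joint_velocities': array([ 0.00071196, -0.0005862 , -0.00022462,  0.00063734,  0.00154493,
        0.00096865]), 'joint_torque': array([ 3.31017209e-04, -4.40035987e+01, -1.76597482e+01,  6.32011145e-02,
        5.79392700e-02, -1.64493131e-04]), 'position': array([0.14567364, 0.60701596, 0.22157638]), 'tool_rot': array([ 1.17588029e-01,  9.93061869e-01, -1.04293072e-03, -3.02232665e-04]), 'ft_force': array([0.7492407 , 0.388694  , 0.71769663]), 'moment': array([-0.03493825,  0.00124983, -0.02954178]), 'grip_width': 0.08713858759904408}
side [[384.8152823    0.         253.71305552]
 [  0.         384.8152823  193.37689936]
 [  0.           0.           1.        ]] -0.050308881001605625 [0.45284543 0.69202662 0.86877023] [-0.03621616  0.3514405   0.93235434 -0.07676813]
top [[446.69443384   0.         256.2618911 ]
 [  0.         446.69443384 189.84769244]
 [  0.           0.           1.        ]] -0.16395916149456705 [ 0.34117184 -0.02065143  1.43107883] [-0.07024335  0.07204189  0.7042368  -0.70279895]
```

View pics/side0.png

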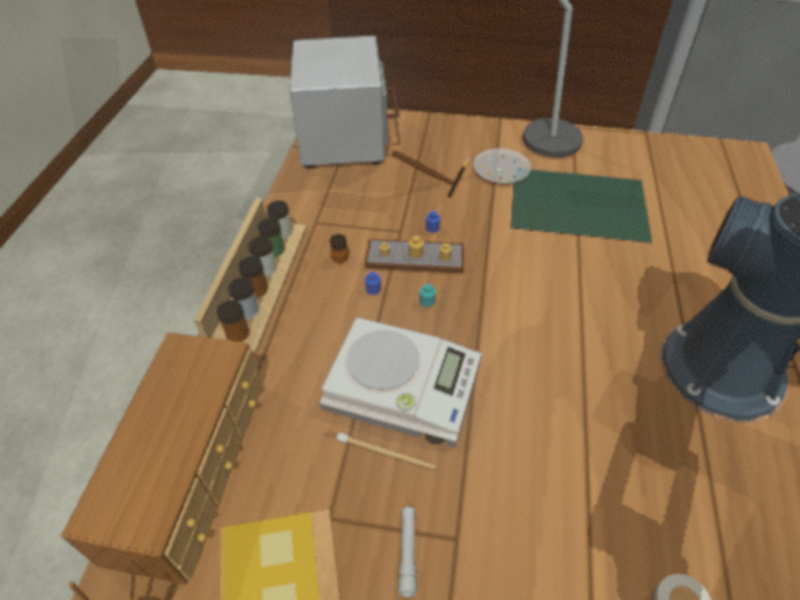

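View pics/top0.png

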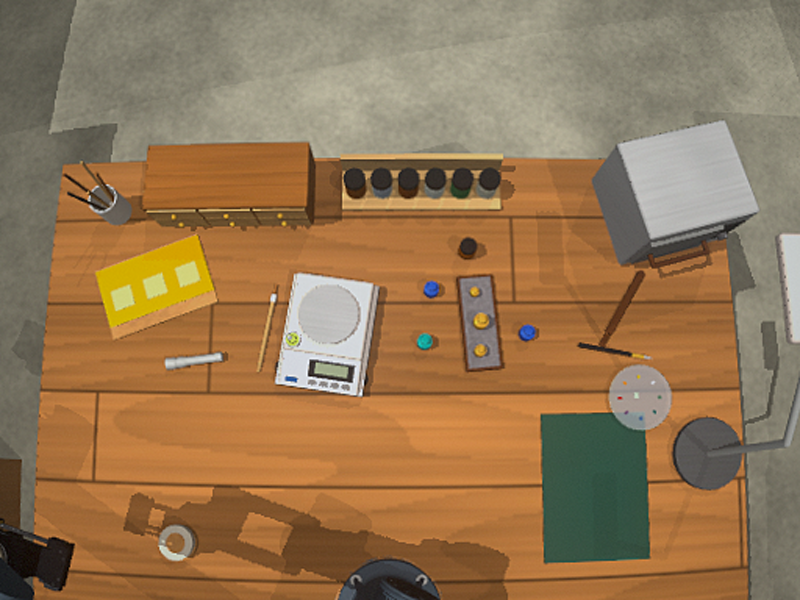

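```bash
cat > h.py <<'E'
import numpy as np, cv2
from scipy.spatial.transform import Rotation as R
class Cam:
    def __init__(s,c):
        s.c=c; s.K=np.array(c["camera_matrix"]); s.k=float(c["k1"]); s.p=np.array(c["position"]); s.R=R.from_quat(c["attitude"]).as_matrix(); s.img=c["img"]
        s.d=np.array([s.k,0,0,0,0.])
    def proj(s,P):
        q=(np.atleast_2d(P)-s.p)@s.R; q=q*[1,-1,-1]
        return cv2.projectPoints(q.reshape(-1,1,3),np.zeros(3),np.zeros(3),s.K,s.d)[0].reshape(-1,2)
    def ray(s,uv):
        uv=np.atleast_2d(np.array(uv,float)).reshape(-1,1,2)
        n=cv2.undistortPoints(uv,s.K,s.d).reshape(-1,2)
        return np.c_[n[:,0],-n[:,1],-np.ones(len(n))]@s.R.T
    def at(s,uv,z):
        r=s.ray(uv); return s.p+r*((z-s.p[2])/r[:,2])[:,None]
def load(n,i=0): return Cam(dict(np.load(f"{n}{i}.npz")))
def crop(c,x0,y0,x1,y1,f,name):
    cv2.imwrite(f"pics/{name}.png",cv2.resize(c.img[y0:y1,x0:x1,::-1],None,fx=f,fy=f,interpolation=cv2.INTER_NEAREST))
E
python3 - <<'E'
from h import *
t=load("top");s=load("side")
crop(t,165,165,255,265,6,"tb0")
crop(s,195,125,315,300,4,"sb0") if 0 else crop(s,200,195,315,295,6,"sb0")
crop(t,255,150,355,245,6,"tw0"); crop(s,200,125,310,200,7,"sw0")
E
```

```text
(no output)
```

View pics/tb0.png

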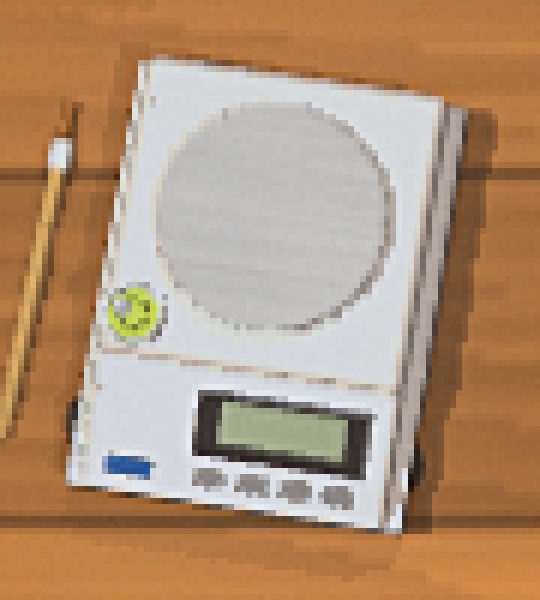

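View pics/sb0.png

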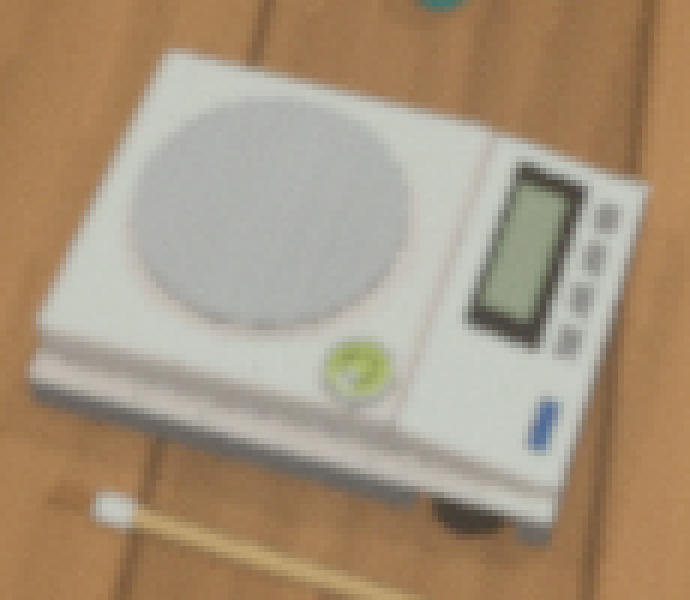

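View pics/tw0.png

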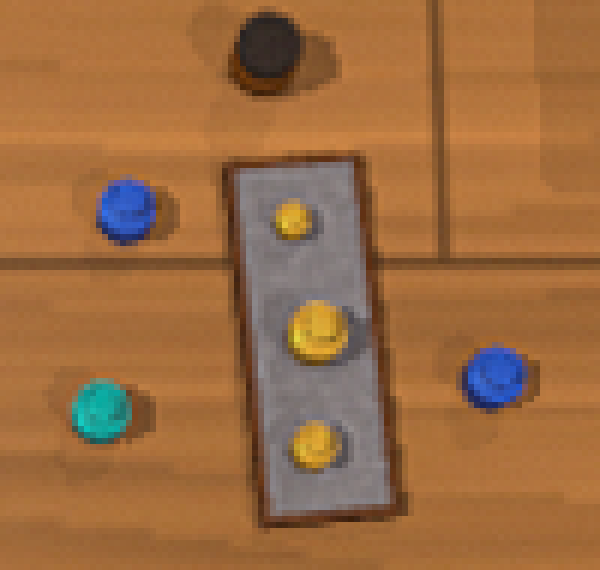

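View pics/sw0.png

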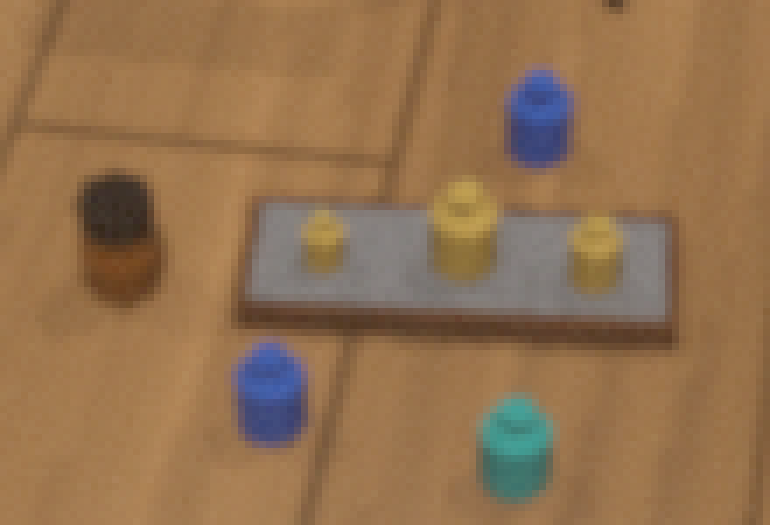

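Run:
```python
from h import *
t=load("top");s=load("side")
def refine(c,uv):
    g=cv2.cvtColor(c.img,cv2.COLOR_RGB2GRAY)
    return cv2.cornerSubPix(g,np.array(uv,np.float32).reshape(-1,1,2),(3,3),(-1,-1),(cv2.TERM_CRITERIA_EPS|3,30,.01)).reshape(-1,2)
# order RL, RR, FR, FL
tc=np.array([[146,60],[446,98],[385,528],[72,487]])/6+[165,165]-.5
sc=np.array([[40,325],[172,50],[650,185],[555,490]])/6+[200,195]-.5
B=np.array([[.115,.08],[.115,-.08],[-.115,-.08],[-.115,.08]])
for n,c,u in(("top",t,tc),("side",s,sc)):
    for uv in (u,refine(c,u)):
        W=c.at(uv,.056)[:,:2]
        m=W.mean(0); H=B.T@(W-m); a=np.arctan2(H[0,1]-H[1,0],H[0,0]+H[1,1])
        Rm=np.array([[np.cos(a),-np.sin(a)],[np.sin(a),np.cos(a)]])
        print(n,"ctr",m.round(4),"yaw",a.round(4),"sides",[np.linalg.norm(W[i]-W[i-1]).round(4) for i in range(4)],"res",(W-m-B@Rm.T).round(4).tolist())
# pan: gray; level: yellow-green
for n,c in(("top",t),("side",s)):
    hsv=cv2.cvtColor(c.img,cv2.COLOR_RGB2HSV)
    g=cv2.inRange(hsv,(28,120,90),(45,255,255))
    k,l,st,ce=cv2.connectedComponentsWithStats(g)
    for i in range(1,k):
        if st[i,4]>15: print(n,"green",st[i],ce[i].round(1))
    br=cv2.inRange(hsv,(18,130,80),(28,255,255))
    k,l,st,ce=cv2.connectedComponentsWithStats(br)
    for i in range(1,k):
        if st[i,4]>15: print(n,"brass",st[i],ce[i].round(1))
d=t.c["depth"]; print("pan depth",d[200:203,210:213])
```

```text
top ctr [0.5491 0.1257] yaw -0.135 sides [np.float64(0.2279), np.float64(0.1605), np.float64(0.227), np.float64(0.1628)] res [[-0.0016, 0.0001], [-0.001, -0.0005], [0.0018, -0.0013], [0.0008, 0.0017]]
top ctr [0.5482 0.1259] yaw -0.1203 sides [np.float64(0.2224), np.float64(0.1628), np.float64(0.2245), np.float64(0.1721)] res [[-0.0033, 0.002], [-0.0032, -0.0009], [0.0017, -0.0065], [0.0048, 0.0053]]
side ctr [0.5489 0.1325] yaw -0.1777 sides [np.float64(0.2243), np.float64(0.1572), np.float64(0.2266), np.float64(0.1576)] res [[-0.0052, -0.0019], [0.0002, 0.0001], [0.004, 0.0018], [0.0009, -0.0]]
side ctr [0.5502 0.1325] yaw -0.1752 sides [np.float64(0.2278), np.float64(0.1541), np.float64(0.2252), np.float64(0.1579)] res [[-0.0043, -0.004], [0.0002, 0.0013], [0.0052, 0.0019], [-0.0012, 0.0008]]
top green [183 213   8   8  40] [187.  216.9]
top brass [  61  150   77   60 2178] [ 98.2 178.8]
top brass [301 184   6   6  27] [303.1 186.5]
top brass [171 194   4  13  22] [172.5 199.8]
top brass [303 200  10  11  80] [307.3 205.2]
top brass [303 220   8   8  45] [306.8 223.9]
top brass [165 222   4  14  21] [166.7 227.8]
top brass [404 226   8   4  21] [407.6 227.3]
side brass [262 150   9  14  98] [265.9 156.7]
side brass [282 155   6  11  51] [284.4 160.5]
side brass [244 156   4   7  24] [245.6 159.2]
side brass [154 243   6   7  32] [156.4 246. ]
side brass [158 255   6   6  29] [160.7 257.6]
side brass [138 282   7   9  40] [140.7 286.5]
side brass [143 294   6   8  34] [145.6 297.5]
side brass [ 141  327   64   57 2601] [171.  357.2]
side brass [119 330  10   9  57] [122.7 334. ]
side brass [125 338   7  12  44] [128.4 343. ]
pan depth [[1.3850234 1.3841536 1.3851477]
 [1.3848189 1.3854737 1.3855075]
 [1.3878511 1.3839225 1.3848946]]
```

Run:
```python
from h import *
t=load("top");s=load("side")
for n,c,bx,th in(("top",t,(185,175,236,225),(150,215)),("side",s,(218,208,272,252),(0,0))):
    x0,y0,x1,y1=bx
    hsv=cv2.cvtColor(c.img,cv2.COLOR_RGB2HSV); g=hsv[y0:y1,x0:x1,2]
    th,m=cv2.threshold(g,0,255,cv2.THRESH_BINARY_INV+cv2.THRESH_OTSU)
    m[hsv[y0:y1,x0:x1,1]>90]=0
    m=cv2.morphologyEx(m,cv2.MORPH_OPEN,np.ones((5,5)))
    cs,_=cv2.findContours(m,0,1); k=max(cs,key=cv2.contourArea)
    k=cv2.convexHull(k)
    pts=c.at(k.reshape(-1,2)+[x0,y0],.066)[:,:2]
    (e,r)=cv2.minEnclosingCircle((pts*1000).astype(np.float32)); A=np.c_[2*pts,np.ones(len(pts))]; sol=np.linalg.lstsq(A,(pts**2).sum(1),rcond=None)[0]
    print(n,th,"pan",sol[:2].round(4),"r",np.sqrt(sol[2]+sol[0]**2+sol[1]**2).round(4))
    # level
    gm=cv2.inRange(hsv,(25,60,90),(48,255,255))
    b=(180,205,195,225) if n=="top" else (252,250,267,264)
    sub=gm[b[1]:b[3],b[0]:b[2]]
    cs,_=cv2.findContours(sub,0,1);k=cv2.convexHull(max(cs,key=cv2.contourArea)).reshape(-1,2)+[b[0],b[1]]
    pts=c.at(k,.060)[:,:2]; A=np.c_[2*pts,np.ones(len(pts))]; sol=np.linalg.lstsq(A,(pts**2).sum(1),rcond=None)[0]
    print(n,"level",sol[:2].round(4),"r",np.sqrt(sol[2]+sol[0]**2+sol[1]**2).round(4))
def P(x,y,z,p):
    a=p[2]; return np.array([p[0]+np.cos(a)*x-np.sin(a)*y,p[1]+np.sin(a)*x+np.cos(a)*y,z])
for tag,p in(("A",(.549,.127,-.145)),):
  for n,c,o,f in(("top",t,(165,165,255,265),6),("side",s,(200,195,315,295),6)):
    im=cv2.resize(c.img[o[1]:o[3],o[0]:o[2],::-1],None,fx=f,fy=f,interpolation=cv2.INTER_NEAREST)
    def dr(pts,col,closed=True):
        uv=(c.proj(np.array(pts))-[o[0],o[1]]+.5)*f
        cv2.polylines(im,[uv.astype(int)],closed,col,1)
    dr([P(x,y,.056,p) for x,y in((.115,.08),(.115,-.08),(-.115,-.08),(-.115,.08))],(0,0,255))
    dr([P(x,y,.028,p) for x,y in((.115,.09),(.115,-.09),(-.115,-.09),(-.115,.09))],(255,0,0))
    dr([P(-.025+.0135*np.cos(a),.063+.0135*np.sin(a),.061,p) for a in np.linspace(0,6.28,30)],(255,0,255))
    dr([P(-.08+x,y*-.09 ,z,p) for x,y,z in((-.013,1,.0135),(.013,1,.0135))],(0,255,0))
    dr([P(-.08,-.096,z,p) for z in(.008,.019)],(0,255,0)); dr([P(-.08,.096,z,p) for z in(.008,.019)],(0,255,0))
    cv2.imwrite(f"pics/ov_{n}{tag}.png",im)
```

```text
top 202.0 pan [0.5862 0.1176] r 0.0614
top level [0.5369 0.1913] r 0.0126
side 186.0 pan [0.5847 0.1239] r 0.0607
side level [0.5355 0.1909] r 0.0118
```

View pics/ov_topA.png

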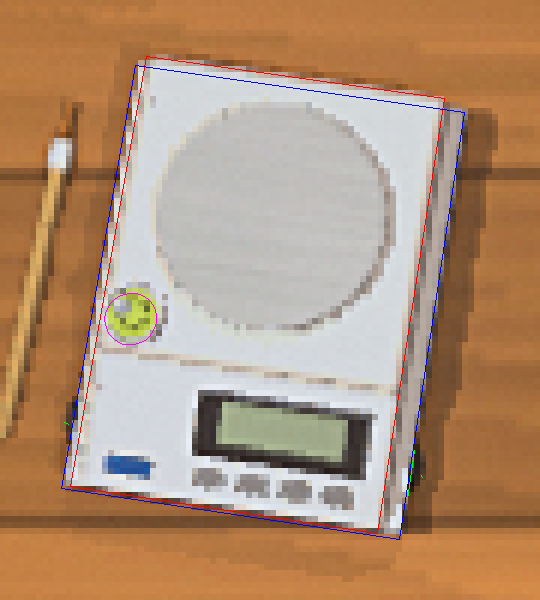

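View pics/ov_sideA.png

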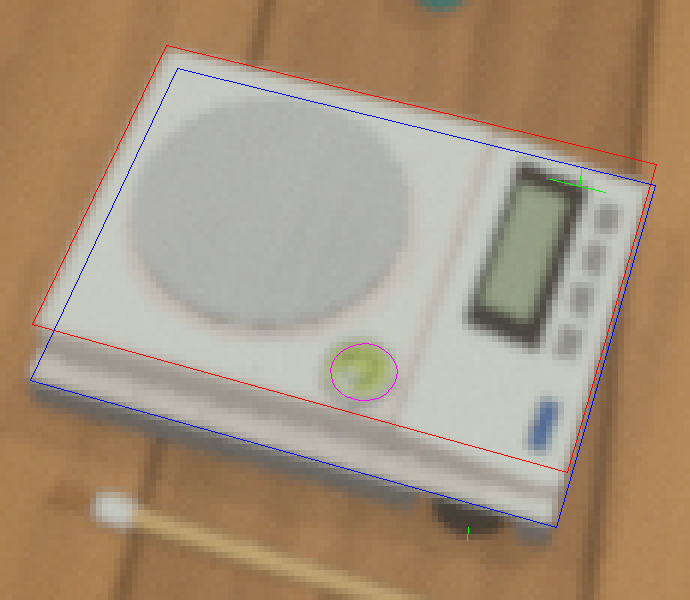

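```bash
python3 - <<'E'
from h import *
t=load("top");s=load("side")
a=cv2.resize(t.img[208:226,178:198,::-1],(400,360),interpolation=cv2.INTER_CUBIC)
b=cv2.resize(s.img[248:266,250:270,::-1],(400,360),interpolation=cv2.INTER_CUBIC)
cv2.imwrite("pics/lev0.png",np.hstack([a,b]))
E
python3 -m inch '[{"az":-0.091,"gripper":0},{"gripper":0},{"gripper":0}]' 30
```

```text
invalid input
```

View pics/lev0.png

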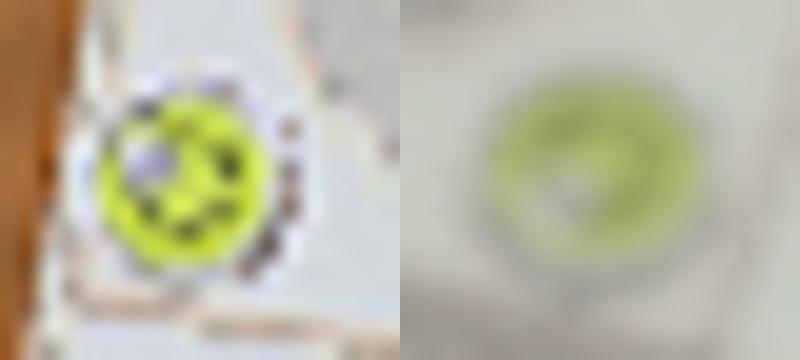

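The level crop shows the bubble about 1.6 px left of and 1.2 px above the disc's middle (top crop 152,160 against 183,183), which is roughly 6 mm to the rear left.

For the weight: w200 is the largest brass one, in the middle of the block, at top px (308,205). Lookalikes: w50 (304,186), w100 (307,224), blue (276,185) and (337,213), turquoise (272,218). The close crop confirms the choice.

```bash
python3 -m inch '[{"ax":0,"ay":0,"az":-0.091,"dx":0,"dy":0,"dz":0,"gripper":0},{"ax":0,"ay":0,"az":0,"dx":0,"dy":0,"dz":0,"gripper":0}]' 30
```

```text
time: 0.3
position: [0.1458, 0.6073, 0.222]
tool_rot: [0.072, 0.997, -0.001, -0.0]
ft_force: [0.5, -0.5, 0.0]
grip_width: 0.0779
```

```bash
python3 -m inch '[{"ax":0,"ay":0,"az":0,"dx":-14,"dy":-20,"dz":0,"gripper":0},{"ax":0,"ay":0,"az":0,"dx":-28,"dy":-40,"dz":0,"gripper":0},{"ax":0,"ay":0,"az":0,"dx":-28,"dy":-40,"dz":0,"gripper":0},{"ax":0,"ay":0,"az":0,"dx":-28,"dy":-40,"dz":0,"gripper":0},{"ax":0,"ay":0,"az":0,"dx":-28,"dy":-40,"dz":0,"gripper":0},{"ax":0,"ay":0,"az":0,"dx":-28,"dy":-40,"dz":0,"gripper":0},{"ax":0,"ay":0,"az":0,"dx":-28,"dy":-40,"dz":0,"gripper":0}]'
python3 -m inch '[{"ax":0,"ay":0,"az":0,"dx":-28,"dy":-40,"dz":0,"gripper":0},{"ax":0,"ay":0,"az":0,"dx":-28,"dy":-40,"dz":0,"gripper":0},{"ax":0,"ay":0,"az":0,"dx":-28,"dy":-40,"dz":0,"gripper":0},{"ax":0,"ay":0,"az":0,"dx":-28,"dy":-40,"dz":0,"gripper":0},{"ax":0,"ay":0,"az":0,"dx":-28,"dy":-40,"dz":0,"gripper":0},{"ax":0,"ay":0,"az":0,"dx":-28,"dy":-40,"dz":0,"gripper":0},{"ax":0,"ay":0,"az":0,"dx":-28,"dy":-40,"dz":0,"gripper":0},{"ax":0,"ay":0,"az":0,"dx":-14,"dy":-20,"dz":0,"gripper":0}]'
cat > st.py <<'E'
from rig import robot
import numpy as np
from scipy.spatial.transform import Rotation as R
BP=np.array([.549,.127]);A=-.145
c,s=np.cos(A),np.sin(A)
def b(p): d=np.array(p[:2])-BP; return np.array([c*d[0]+s*d[1],-s*d[0]+c*d[1],p[2]])*1000
if __name__=="__main__":
    o=robot.get_obs(); f=o["ft_force"]
    print("t",round(o["time"],2),"bal mm",b(o["position"]).round(1),"Fb x,y,z",np.round([c*f[0]+s*f[1],-s*f[0]+c*f[1],f[2]],2),"rot tool",R.from_quat(o["tool_rot"]).as_matrix().round(3).tolist(),"w",o["grip_width"].round(4),o["q"].round(3))
E
python3 st.py
```

```text
time: 1.0
position: [0.289, 0.3225, 0.2226]
tool_rot: [0.073, 0.997, 0.0, 0.0]
ft_force: [1.7, 0.5, 0.9]
grip_width: 0.0229
time: 1.8
position: [0.4554, -0.0067, 0.2228]
tool_rot: [0.075, 0.997, -0.001, 0.001]
ft_force: [0.3, 0.2, -0.4]
grip_width: 0.0006Traceback (most recent call last):
  File "st.py", line 9, in <module>
    print("t",round(o["time"],2),"bal mm",b(o["position"]).round(1),"Fb x,y,z",np.round([c*f[0]+s*f[1],-s*f[0]+c*f[1],f[2]],2),"rot tool",R.from_quat(o["tool_rot"]).as_matrix().round(3).tolist(),"w",o["grip_width"].round(4),o["q"].round(3))
                                                                                                                                                                                                       ^^^^^^^^^^^^^^^^^^^^^
AttributeError: 'float' object has no attribute 'round'
```

```bash
sed -i 's/o\["grip_width"\].round(4)/round(float(o["grip_width"]),4)/' st.py
python3 -m inch '[{"ax":0,"ay":0,"az":0,"dx":0,"dy":0,"dz":40,"gripper":0},{"ax":0,"ay":0,"az":0,"dx":0,"dy":0,"dz":40,"gripper":0},{"ax":0,"ay":0,"az":0,"dx":0,"dy":0,"dz":40,"gripper":0},{"ax":0,"ay":0,"az":0,"dx":0,"dy":0,"dz":40,"gripper":0},{"ax":0,"ay":0,"az":0,"dx":0,"dy":0,"dz":30,"gripper":0},{"ax":0,"ay":0,"az":0,"dx":0,"dy":0,"dz":15,"gripper":0},{"ax":0,"ay":0,"az":0,"dx":0,"dy":0,"dz":0,"gripper":0},{"ax":0,"ay":0,"az":0,"dx":0,"dy":0,"dz":0,"gripper":0}]'
python3 st.py
cat > snap.py <<'E'
import sys; from h import *; from rig import optics
i=sys.argv[1]
for n in ("side","top"):
    c=optics.camera(n); np.savez(f"{n}{i}.npz",**c)
t=load("top",i);s=load("side",i)
a=cv2.resize(t.img[165:265,165:265,::-1],(400,400),interpolation=cv2.INTER_CUBIC)
b=cv2.resize(s.img[195:295,210:310,::-1],(400,400),interpolation=cv2.INTER_CUBIC)
cc=cv2.resize(t.img[208:226,178:198,::-1],(222,200),interpolation=cv2.INTER_CUBIC)
d=cv2.resize(s.img[248:266,250:270,::-1],(222,200),interpolation=cv2.INTER_CUBIC)
im=np.zeros((600,800,3),np.uint8); im[:400,:400]=a; im[:400,400:]=b; im[400:,100:322]=cc; im[400:,450:672]=d
cv2.imwrite(f"pics/snap{i}.png",im)
E
python3 snap.py 1
```

```text
time: 2.6
position: [0.4532, -0.003, 0.0176]
tool_rot: [0.073, 0.997, 0.0, -0.0]
ft_force: [-0.2, 0.3, -0.1]
grip_width: 0.0001
t 2.6 bal mm [ -76.  -142.5   17.6] Fb x,y,z [-0.23  0.26 -0.13] rot tool [[-0.989, 0.145, -0.0], [0.145, 0.989, 0.0], [0.0, 0.0, -1.0]] w 0.0001 [-0.254  0.694  2.008 -0.     0.439 -1.679]
```

View pics/snap1.png

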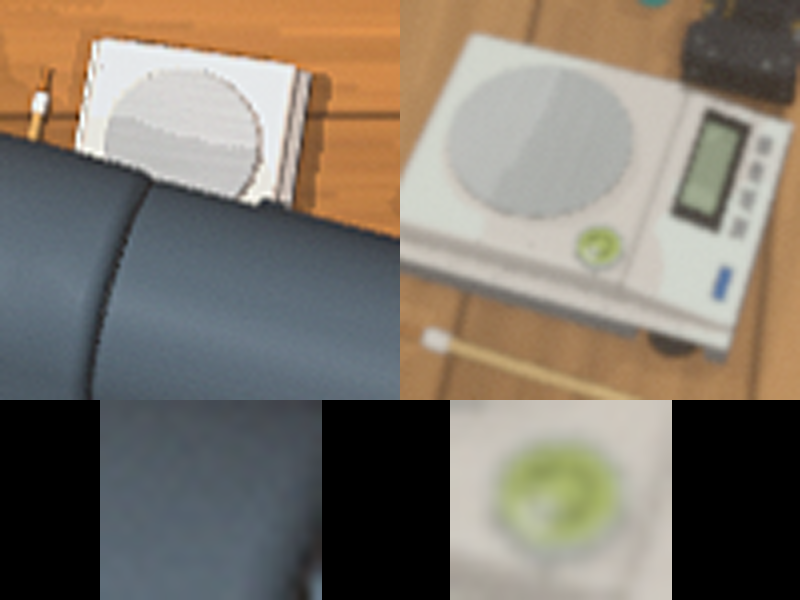

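```bash
python3 -m inch '[{"ax":0,"ay":0,"az":0,"dx":-4,"dy":0,"dz":5,"gripper":0},{"ax":0,"ay":0,"az":0,"dx":0,"dy":10,"dz":5,"gripper":0},{"ax":0,"ay":0,"az":0,"dx":0,"dy":10,"dz":0,"gripper":0},{"ax":0,"ay":0,"az":0,"dx":0,"dy":2,"dz":0,"gripper":0},{"ax":0,"ay":0,"az":0,"dx":0,"dy":0,"dz":0,"gripper":0},{"ax":0,"ay":0,"az":0,"dx":0,"dy":0,"dz":0,"gripper":0}]'
python3 st.py;sleep 0; python3 -m inch '[{"ax":0,"ay":0,"az":0,"dx":0,"dy":1,"dz":0,"gripper":0},{"ax":0,"ay":0,"az":0,"dx":0,"dy":1,"dz":0,"gripper":0},{"ax":0,"ay":0,"az":0,"dx":0,"dy":0,"dz":0,"gripper":0}]'
python3 st.py
```

```text
time: 3.3
position: [0.4602, 0.0184, 0.0076]
tool_rot: [0.072, 0.997, -0.0, 0.0]
ft_force: [-0.2, 0.5, 0.0]
grip_width: 0.0005
t 3.3 bal mm [ -72.2 -120.3    7.6] Fb x,y,z [-0.24  0.5   0.02] rot tool [[-0.99, 0.144, 0.0], [0.144, 0.99, -0.0], [-0.0, -0.0, -1.0]] w 0.0005 [-0.203  0.719  1.992 -0.     0.43  -1.63 ]
time: 3.6
position: [0.4605, 0.0201, 0.0076]
tool_rot: [0.072, 0.997, -0.0, 0.0]
ft_force: [1.0, -0.4, 0.0]
grip_width: 0.0004
t 3.6 bal mm [ -72.1 -118.6    7.6] Fb x,y,z [ 1.05 -0.21  0.02] rot tool [[-0.99, 0.144, 0.0], [0.144, 0.99, -0.0], [-0.0, -0.0, -1.0]] w 0.0004 [-0.2    0.719  1.991 -0.     0.431 -1.625]
```

```bash
python3 -m inch '[{"ax":0,"ay":0,"az":0,"dx":0,"dy":1,"dz":0,"gripper":0},{"ax":0,"ay":0,"az":0,"dx":0,"dy":0.5,"dz":0,"gripper":0},{"ax":0,"ay":0,"az":0,"dx":0,"dy":0,"dz":0,"gripper":0}]'|head -4; python3 st.py|cut -c1-75
python3 -m inch '[{"ax":0,"ay":0,"az":0,"dx":0,"dy":1,"dz":0,"gripper":0},{"ax":0,"ay":0,"az":0,"dx":0,"dy":0,"dz":0,"gripper":0}]'|tail -0; python3 st.py|cut -c1-75
```

```text
time: 3.9
position: [0.4607, 0.0217, 0.0075]
tool_rot: [0.072, 0.997, 0.0, -0.0]
ft_force: [-1.0, -0.9, -0.3]
t 3.9 bal mm [ -72.2 -117.     7.5] Fb x,y,z [-0.9 -1.  -0.3] rot tool [[-0
t 4.1 bal mm [ -72.1 -115.9    7.5] Fb x,y,z [-0.28  0.63 -0.14] rot tool [Exception ignored on flushing sys.stdout:
BrokenPipeError: [Errno 32] Broken pipe
```

```bash
python3 -m inch '[{"ax":0,"ay":0,"az":0,"dx":0,"dy":1,"dz":0,"gripper":0},{"ax":0,"ay":0,"az":0,"dx":0,"dy":0,"dz":0,"gripper":0}]'|tail -0; python3 st.py|cut -c1-75
```

```text
t 4.3 bal mm [ -72.1 -114.9    7.6] Fb x,y,z [ 0.18  0.55 -0.2 ] rot tool [Exception ignored on flushing sys.stdout:
BrokenPipeError: [Errno 32] Broken pipe
```

```bash
python3 -m inch '[{"ax":0,"ay":0,"az":0,"dx":0,"dy":1,"dz":0,"gripper":0},{"ax":0,"ay":0,"az":0,"dx":0,"dy":0,"dz":0,"gripper":0}]'>o.txt; python3 st.py|cut -c1-75
```

```text
t 4.5 bal mm [ -72.2 -113.9    7.5] Fb x,y,z [0.59 0.38 0.14] rot tool [[-0
```

```bash
python3 -m inch '[{"ax":0,"ay":0,"az":0,"dx":0,"dy":0.8,"dz":0,"gripper":0},{"ax":0,"ay":0,"az":0,"dx":0,"dy":0,"dz":0,"gripper":0}]'>o.txt; python3 st.py|cut -c1-75
```

```text
t 4.7 bal mm [ -72.2 -113.1    7.6] Fb x,y,z [0.85 0.19 0.16] rot tool [[-0
```

```bash
python3 -m inch '[{"ax":0,"ay":0,"az":0,"dx":0,"dy":0.7,"dz":0,"gripper":0},{"ax":0,"ay":0,"az":0,"dx":0,"dy":0,"dz":0,"gripper":0}]'>o.txt; python3 st.py|cut -c1-75
```

```text
t 4.9 bal mm [ -72.2 -112.4    7.5] Fb x,y,z [-0.24 -0.6  -0.76] rot tool [
```

```bash
python3 -m inch '[{"ax":0,"ay":0,"az":0,"dx":0,"dy":0.7,"dz":0,"gripper":0},{"ax":0,"ay":0,"az":0,"dx":0,"dy":0,"dz":0,"gripper":0}]'>o.txt; python3 st.py|cut -c1-75
```

```text
t 5.1 bal mm [ -72.1 -111.8    7.6] Fb x,y,z [0.71 0.06 0.33] rot tool [[-0
```

```bash
python3 -m inch '[{"ax":0,"ay":0,"az":0,"dx":0,"dy":0.7,"dz":0,"gripper":0},{"ax":0,"ay":0,"az":0,"dx":0,"dy":0,"dz":0,"gripper":0}]'>o.txt; python3 st.py|cut -c1-75
```

```text
t 5.3 bal mm [ -72.1 -111.     7.6] Fb x,y,z [ 0.23 -0.12  0.27] rot tool [
```

```bash
python3 -m inch '[{"ax":0,"ay":0,"az":0,"dx":0,"dy":0.7,"dz":0,"gripper":0},{"ax":0,"ay":0,"az":0,"dx":0,"dy":0,"dz":0,"gripper":0}]'>o.txt; python3 st.py|cut -c1-75
```

```text
t 5.5 bal mm [ -72.2 -110.3    7.5] Fb x,y,z [-0.1   0.1  -0.15] rot tool [
```

```bash
python3 -m inch '[{"ax":0,"ay":0,"az":0,"dx":0,"dy":0.4,"dz":0,"gripper":0},{"ax":0,"ay":0,"az":0,"dx":0,"dy":0,"dz":0,"gripper":0}]'>o.txt; python3 st.py|cut -c1-75
```

```text
t 5.7 bal mm [ -72.2 -110.     7.6] Fb x,y,z [0.26 0.23 0.17] rot tool [[-0
```

```bash
python3 -m inch '[{"ax":0,"ay":0,"az":0,"dx":0,"dy":0.4,"dz":0,"gripper":0},{"ax":0,"ay":0,"az":0,"dx":0,"dy":0,"dz":0,"gripper":0}]'>o.txt; python3 st.py|cut -c1-75
```

```text
t 5.9 bal mm [ -72.1 -109.6    7.6] Fb x,y,z [-0.3   0.62  0.24] rot tool [
```

```bash
python3 -m inch '[{"ax":0,"ay":0,"az":0,"dx":0,"dy":0.4,"dz":0,"gripper":0},{"ax":0,"ay":0,"az":0,"dx":0,"dy":0,"dz":0,"gripper":0}]'>o.txt; python3 st.py|cut -c1-75
```

```text
t 6.1 bal mm [ -72.1 -109.2    7.6] Fb x,y,z [-0.17 -0.57  0.31] rot tool [
```

```bash
python3 -m inch '[{"ax":0,"ay":0,"az":0,"dx":0,"dy":0.5,"dz":0,"gripper":0},{"ax":0,"ay":0,"az":0,"dx":0,"dy":0,"dz":0,"gripper":0}]'>o.txt; python3 st.py|cut -c1-75
```

```text
t 6.3 bal mm [ -72.2 -108.7    7.5] Fb x,y,z [-0.04 -0.74  0.81] rot tool [
```

```bash
python3 -m inch '[{"ax":0,"ay":0,"az":0,"dx":0,"dy":0.5,"dz":0,"gripper":0},{"ax":0,"ay":0,"az":0,"dx":0,"dy":0,"dz":0,"gripper":0}]'>o.txt; python3 st.py|cut -c1-75
```

```text
t 6.5 bal mm [ -72.1 -108.2    7.6] Fb x,y,z [0.67 1.19 0.08] rot tool [[-0
```

```bash
python3 -m inch '[{"ax":0,"ay":0,"az":0,"dx":0,"dy":0.5,"dz":0,"gripper":0},{"ax":0,"ay":0,"az":0,"dx":0,"dy":0,"dz":0,"gripper":0}]'>o.txt; python3 st.py|cut -c1-75
```

```text
t 6.7 bal mm [ -72.1 -107.7    7.6] Fb x,y,z [ 0.69  0.06 -0.59] rot tool [
```

```bash
python3 -m inch '[{"ax":0,"ay":0,"az":0,"dx":0,"dy":0.5,"dz":0,"gripper":0},{"ax":0,"ay":0,"az":0,"dx":0,"dy":0,"dz":0,"gripper":0}]'>o.txt; python3 st.py|cut -c1-75
```

```text
t 6.9 bal mm [ -72.1 -107.2    7.6] Fb x,y,z [ 0.23  0.36 -0.29] rot tool [
```

```bash
python3 -m inch '[{"ax":0,"ay":0,"az":0,"dx":0,"dy":0.5,"dz":0,"gripper":0},{"ax":0,"ay":0,"az":0,"dx":0,"dy":0,"dz":0,"gripper":0}]'>o.txt; python3 st.py|cut -c1-75
```

```text
t 7.1 bal mm [ -72.2 -106.7    7.5] Fb x,y,z [ 0.04 -0.68 -0.06] rot tool [
```

```bash
python3 -c "
from rig import optics
import cv2
c=optics.camera('side'); cv2.imwrite('pics/s_b.png',cv2.resize(c['img'][150:290,220:360,::-1],(600,600),interpolation=cv2.INTER_CUBIC))"
```

```text
(no output)
```

View pics/s_b.png

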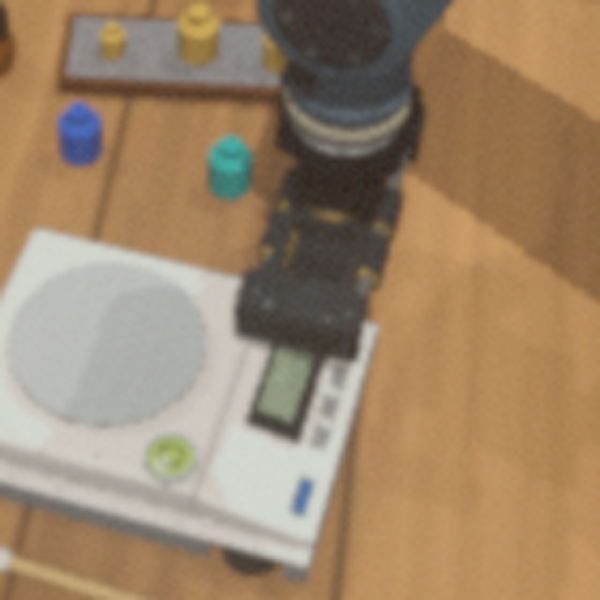

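```bash
python3 -m inch '[{"ax":0,"ay":0,"az":0,"dx":0,"dy":0.5,"dz":0,"gripper":0},{"ax":0,"ay":0,"az":0,"dx":0,"dy":0,"dz":0,"gripper":0}]'>o.txt; python3 st.py|cut -c1-75
```

```text
t 7.35 bal mm [ -72.1 -106.2    7.5] Fb x,y,z [ 0.02 -0.75  0.38] rot tool
```

```bash
python3 -m inch '[{"ax":0,"ay":0,"az":0,"dx":0,"dy":0.4,"dz":0,"gripper":0},{"ax":0,"ay":0,"az":0,"dx":0,"dy":0,"dz":0,"gripper":0}]'>o.txt; python3 st.py|cut -c1-75
```

```text
t 7.55 bal mm [ -72.2 -105.8    7.6] Fb x,y,z [-0.06  1.25  0.23] rot tool
```

```bash
python3 -m inch '[{"ax":0,"ay":0,"az":0,"dx":0,"dy":0.4,"dz":0,"gripper":0},{"ax":0,"ay":0,"az":0,"dx":0,"dy":0,"dz":0,"gripper":0}]'>o.txt; python3 st.py|cut -c1-75
```

```text
t 7.75 bal mm [ -72.1 -105.5    7.5] Fb x,y,z [ 0.41 -1.46  0.24] rot tool
```

```bash
python3 -m inch '[{"ax":0,"ay":0,"az":0,"dx":0,"dy":0.4,"dz":0,"gripper":0},{"ax":0,"ay":0,"az":0,"dx":0,"dy":0,"dz":0,"gripper":0}]'>o.txt; python3 st.py|cut -c1-75
```

```text
t 7.95 bal mm [ -72.1 -105.4    7.6] Fb x,y,z [-0.42 -6.02 -0.59] rot tool
```

```bash
python3 -m inch '[{"ax":0,"ay":0,"az":0,"dx":0,"dy":0.2,"dz":0,"gripper":0},{"ax":0,"ay":0,"az":0,"dx":0,"dy":0,"dz":0,"gripper":0}]'>o.txt; python3 st.py|cut -c1-75
```

```text
t 8.15 bal mm [ -72.1 -105.4    7.6] Fb x,y,z [-0.9  -5.24  0.91] rot tool
```

```bash
python3 -m inch '[{"ax":0,"ay":0,"az":0,"dx":0,"dy":0.2,"dz":0,"gripper":0},{"ax":0,"ay":0,"az":0,"dx":0,"dy":0,"dz":0,"gripper":0}]'>o.txt; python3 st.py|cut -c1-75
```

```text
t 8.35 bal mm [ -72.1 -105.3    7.6] Fb x,y,z [-0.66 -6.9   0.01] rot tool
```

```bash
python3 -m inch '[{"ax":0,"ay":0,"az":0,"dx":0,"dy":0,"dz":0,"gripper":0}]'>o.txt; python3 st.py|cut -c1-75
```

```text
t 8.45 bal mm [ -72.1 -105.3    7.5] Fb x,y,z [-0.46 -7.13 -0.86] rot tool
```

```bash
python3 -m inch '[{"ax":0,"ay":0,"az":0,"dx":0,"dy":0.3,"dz":0,"gripper":0},{"ax":0,"ay":0,"az":0,"dx":0,"dy":0,"dz":0,"gripper":0}]'>o.txt; python3 st.py|cut -c1-75
```

```text
t 8.65 bal mm [ -72.1 -105.3    7.6] Fb x,y,z [-0.89 -8.01 -0.25] rot tool
```

```bash
python3 -m inch '[{"ax":0,"ay":0,"az":0,"dx":0,"dy":0,"dz":0,"gripper":0}]'>o.txt; python3 st.py|cut -c1-75
```

```text
t 8.75 bal mm [ -72.1 -105.3    7.6] Fb x,y,z [-1.37 -8.4   0.09] rot tool
```

```bash
python3 -m inch '[{"ax":0,"ay":0,"az":0,"dx":0,"dy":0.4,"dz":0,"gripper":0},{"ax":0,"ay":0,"az":0,"dx":0,"dy":0,"dz":0,"gripper":0}]'>o.txt; python3 st.py|cut -c1-75
```

```text
t 8.95 bal mm [ -72.2 -105.2    7.5] Fb x,y,z [ -0.11 -10.79  -0.2 ] rot to
```

```bash
python3 -m inch '[{"ax":0,"ay":0,"az":0,"dx":0,"dy":0,"dz":0,"gripper":0}]'>o.txt; python3 st.py|cut -c1-75
```

```text
t 9.05 bal mm [ -72.1 -105.2    7.6] Fb x,y,z [  0.72 -10.49   0.5 ] rot to
```

```bash
python3 -m inch '[{"ax":0,"ay":0,"az":0,"dx":0.7,"dy":0,"dz":0,"gripper":0},{"ax":0,"ay":0,"az":0,"dx":0.7,"dy":0,"dz":0,"gripper":0},{"ax":0,"ay":0,"az":0,"dx":0.6,"dy":0,"dz":0,"gripper":0}]'>o.txt; python3 st.py|cut -c1-75
```

```text
t 9.35 bal mm [ -72.2 -105.2    7.6] Fb x,y,z [  2.19 -10.22  -2.45] rot to
```

```bash
python3 snap.py 2
python3 -m inch '[{"ax":0,"ay":0,"az":0,"dx":0.7,"dy":0,"dz":0,"gripper":0},{"ax":0,"ay":0,"az":0,"dx":0.7,"dy":0,"dz":0,"gripper":0}]'>o.txt; python3 st.py|cut -c1-75
```

```text
t 9.65 bal mm [ -72.2 -105.2    7.7] Fb x,y,z [  3.25 -10.01  -2.83] rot to
```

```bash
python3 -m inch '[{"ax":0,"ay":0,"az":0,"dx":0.7,"dy":0,"dz":0,"gripper":0},{"ax":0,"ay":0,"az":0,"dx":0.7,"dy":0,"dz":0,"gripper":0}]'>o.txt; python3 st.py|cut -c1-75
```

```text
t 9.85 bal mm [ -72.3 -105.2    7.7] Fb x,y,z [  5.48 -10.33  -3.99] rot to
```

```bash
python3 -m inch '[{"ax":0,"ay":0,"az":0,"dx":0,"dy":0,"dz":0.7,"gripper":0},{"ax":0,"ay":0,"az":0,"dx":0,"dy":0,"dz":0,"gripper":0}]'>o.txt; python3 st.py|cut -c1-75
```

```text
t 10.05 bal mm [ -72.2 -105.3    7.5] Fb x,y,z [  4.07 -10.02   1.55] rot t
```

```bash
python3 -m inch '[{"ax":0,"ay":0,"az":0,"dx":0,"dy":0,"dz":0,"gripper":0}]'>o.txt; python3 st.py|cut -c1-75; python3 snap.py 3
```

```text
t 10.15 bal mm [ -72.2 -105.2    7.5] Fb x,y,z [ 3.8  -9.78  1.35] rot tool
```

View pics/snap3.png

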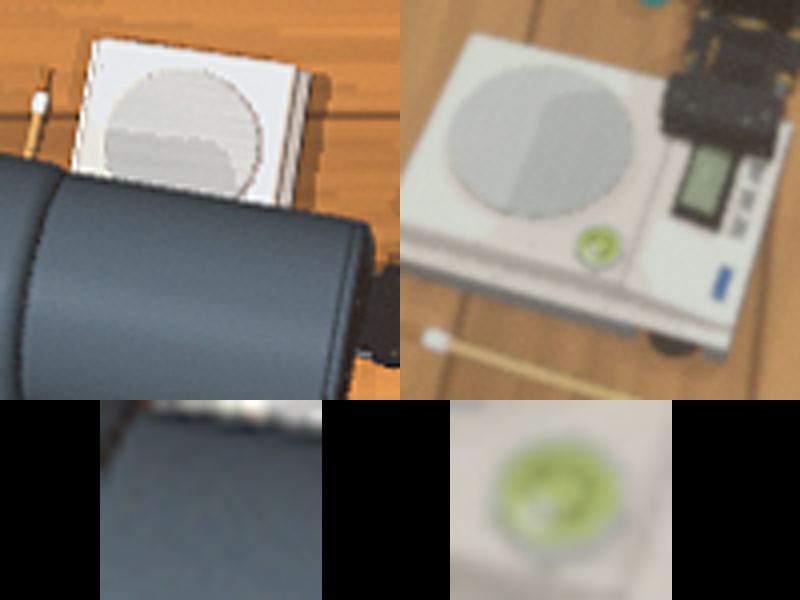

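```bash
python3 -m inch '[{"ax":0,"ay":0,"az":0,"dx":0.7,"dy":0.05,"dz":0,"gripper":0},{"ax":0,"ay":0,"az":0,"dx":0.7,"dy":0,"dz":0,"gripper":0}]'>o.txt; python3 st.py|cut -c1-75
```

```text
t 10.45 bal mm [ -72.6 -105.2    7.6] Fb x,y,z [  5.4  -10.36   0.81] rot t
```

```bash
python3 -m inch '[{"ax":0,"ay":0,"az":0,"dx":0.7,"dy":0,"dz":0,"gripper":0},{"ax":0,"ay":0,"az":0,"dx":0.7,"dy":0,"dz":0.1,"gripper":0}]'>o.txt; python3 st.py|cut -c1-75
```

```text
t 10.65 bal mm [ -73.7 -105.3    7.5] Fb x,y,z [  6.33 -10.7    2.83] rot t
```

```bash
python3 -m inch '[{"ax":0,"ay":0,"az":0,"dx":0.7,"dy":0,"dz":-0.3,"gripper":0},{"ax":0,"ay":0,"az":0,"dx":0.7,"dy":0,"dz":0,"gripper":0}]'>o.txt; python3 st.py|cut -c1-75
```

```text
t 10.85 bal mm [ -75.2 -105.4    7.6] Fb x,y,z [  5.56 -11.47  -0.6 ] rot t
```

```bash
python3 -m inch '[{"ax":0,"ay":0,"az":0,"dx":0.7,"dy":0,"dz":0,"gripper":0},{"ax":0,"ay":0,"az":0,"dx":0.7,"dy":0,"dz":0,"gripper":0}]'>o.txt; python3 st.py|cut -c1-75;python3 snap.py 4
```

```text
t 11.05 bal mm [ -76.5 -105.5    7.6] Fb x,y,z [  5.63 -11.21  -1.34] rot t
```

View pics/snap4.png

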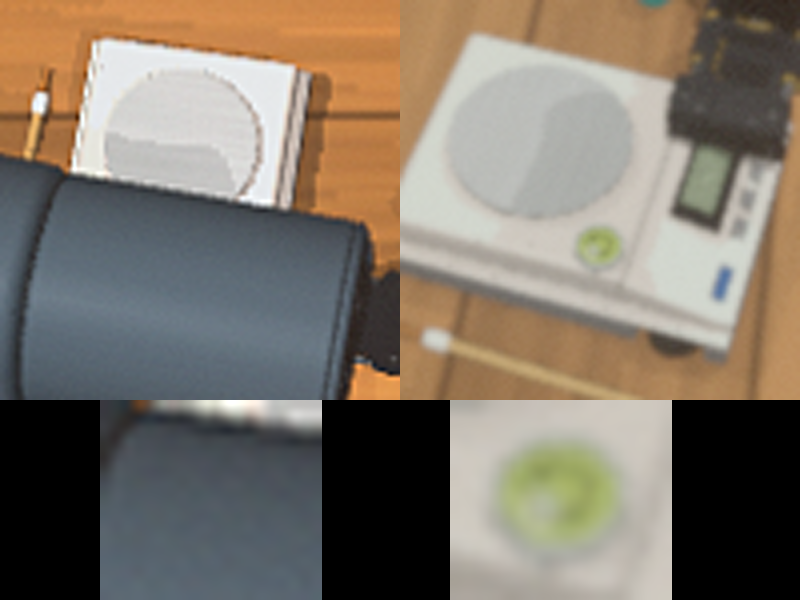

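```bash
cat > bub.py <<'E'
import sys
from h import *
c0,s0=np.cos(-.145),np.sin(-.145)
def disc(c,x0,y0,x1,y1):
    f=10
    im=cv2.resize(c.img[y0:y1,x0:x1],None,fx=f,fy=f,interpolation=cv2.INTER_CUBIC)
    hsv=cv2.cvtColor(im,cv2.COLOR_RGB2HSV)
    th,m=cv2.threshold(hsv[:,:,1],0,255,cv2.THRESH_BINARY+cv2.THRESH_OTSU)
    hue=hsv[:,:,0]; m[(hue<22)|(hue>50)]=0
    cs,_=cv2.findContours(m,0,1); k=cv2.convexHull(max(cs,key=cv2.contourArea))
    e=cv2.fitEllipse(k); 
    mask=np.zeros(m.shape,np.uint8); cv2.ellipse(mask,((e[0]),(e[1][0]*.8,e[1][1]*.8),e[2]),255,-1)
    # paleness: blue channel relative to green (green liquid has little blue)
    p=im[:,:,2].astype(float)/np.maximum(1,im[:,:,1]); p=cv2.GaussianBlur(p,(0,0),6); p[mask==0]=0
    pk=np.unravel_index(p.argmax(),p.shape)
    base=np.median(p[mask>0]); w=np.clip(p-(base+.5*(p.max()-base)),0,None)
    yy,xx=np.mgrid[:p.shape[0],:p.shape[1]]
    bc=np.array([(w*xx).sum(),(w*yy).sum()])/w.sum()
    cv=lambda q:(np.array(q)+.5)/f-.5+[x0,y0]
    return cv(e[0]),cv(bc),np.array(e[1])/f,p.max(),base
def run(n,i):
    c=load(n,i); b=(249,247,271,267) if n=="side" else (178,207,197,227)
    d,u,sz,pm,ba=disc(c,*b)
    D=c.at(d,.061)[0];U=c.at(u,.061)[0]; v=(U-D)[:2]*1000
    vb=np.array([c0*v[0]+s0*v[1],-s0*v[0]+c0*v[1]])
    print(n,i,"disc",d.round(2),"bub",u.round(2),"size",sz.round(1),"off_b mm",vb.round(2),"along",(vb@[.404,.915]).round(2),"discW",D[:2].round(4))
for a in sys.argv[1:]: run(*a.split(":"))
E
python3 bub.py top:0 side:0 side:1 side:2 side:3 side:4
```

```text
top 0 disc [186.67 216.75] bub [184.83 215.62] size [8.2 8.5] off_b mm [2.66 6.28] along 6.82 discW [0.5363 0.1918]
side 0 disc [259.37 255.91] bub [257.45 257.74] size [ 8.7 10.5] off_b mm [2.88 6.39] along 7.01 discW [0.5355 0.1916]
side 1 disc [259.38 255.92] bub [257.43 257.78] size [ 8.7 10.4] off_b mm [2.94 6.51] along 7.15 discW [0.5355 0.1916]
side 2 disc [259.36 255.92] bub [257.44 257.75] size [ 8.5 10.5] off_b mm [2.91 6.42] along 7.05 discW [0.5355 0.1916]
side 3 disc [259.36 255.92] bub [257.44 257.75] size [ 8.6 10.5] off_b mm [2.91 6.4 ] along 7.03 discW [0.5355 0.1916]
side 4 disc [259.38 255.92] bub [257.58 257.6 ] size [ 8.7 10.4] off_b mm [2.75 5.89] along 6.5 discW [0.5355 0.1916]
```

```bash
python3 -m inch '[{"ax":0,"ay":0,"az":0,"dx":1,"dy":-0.1,"dz":0.1,"gripper":0},{"ax":0,"ay":0,"az":0,"dx":1,"dy":-0.1,"dz":0.1,"gripper":0}]'>o.txt; python3 st.py|cut -c1-75
```

```text
t 11.35 bal mm [ -78.4 -105.6    7.6] Fb x,y,z [  7.11 -10.95   0.55] rot t
```

```bash
python3 -m inch '[{"ax":0,"ay":0,"az":0,"dx":1,"dy":-0.05,"dz":0,"gripper":0},{"ax":0,"ay":0,"az":0,"dx":1,"dy":-0.05,"dz":0,"gripper":0}]'>o.txt; python3 st.py|cut -c1-75
```

```text
t 11.55 bal mm [ -80.3 -105.7    7.6] Fb x,y,z [  6.   -11.93   1.09] rot t
```

```bash
python3 -m inch '[{"ax":0,"ay":0,"az":0,"dx":0.5,"dy":-0.3,"dz":-0.1,"gripper":0},{"ax":0,"ay":0,"az":0,"dx":0.8,"dy":-0.1,"dz":0,"gripper":0}]'>o.txt; python3 st.py|cut -c1-75
```

```text
t 11.75 bal mm [ -81.9 -105.9    7.6] Fb x,y,z [  5.43 -10.01   0.87] rot t
```

```bash
python3 snap.py 5; python3 bub.py side:5;python3 st.py|cut -c1-75
```

```text
side 5 disc [259.35 255.95] bub [258.27 257.04] size [ 8.7 10.6] off_b mm [1.59 3.77] along 4.09 discW [0.5355 0.1917]
t 11.85 bal mm [ -82.1 -105.9    7.6] Fb x,y,z [  5.64 -11.1   -0.66] rot t
```

```bash
python3 -m inch '[{"ax":0,"ay":0,"az":0,"dx":0.8,"dy":-0.2,"dz":0,"gripper":0},{"ax":0,"ay":0,"az":0,"dx":0.8,"dy":-0.1,"dz":0.1,"gripper":0}]'>o.txt; python3 st.py|cut -c1-75
```

```text
t 12.05 bal mm [ -83.5 -106.1    7.5] Fb x,y,z [ 5.86 -8.82  1.43] rot tool
```

```bash
python3 -m inch '[{"ax":0,"ay":0,"az":0,"dx":0.8,"dy":-0.08,"dz":0,"gripper":0},{"ax":0,"ay":0,"az":0,"dx":0.8,"dy":-0.08,"dz":0,"gripper":0}]'>o.txt; python3 st.py|cut -c1-75
```

```text
t 12.25 bal mm [ -85.4 -106.1    7.5] Fb x,y,z [ 5.66 -8.08  1.15] rot tool
```

```bash
python3 -m inch '[{"ax":0,"ay":0,"az":0,"dx":0,"dy":0.3,"dz":-0.1,"gripper":0},{"ax":0,"ay":0,"az":0,"dx":0.5,"dy":0,"dz":0,"gripper":0}]'>o.txt; python3 st.py|cut -c1-75; python3 snap.py 6; python3 bub.py side:6
```

```text
t 12.45 bal mm [ -86.4 -106.     7.6] Fb x,y,z [  4.25 -10.3    1.54] rot t
side 6 disc [259.34 255.94] bub [258.4  256.77] size [ 8.7 10.6] off_b mm [1.49 2.95] along 3.3 discW [0.5356 0.1917]
```

```bash
python3 -m inch '[{"ax":0,"ay":0,"az":0,"dx":0,"dy":-2,"dz":0,"gripper":0},{"ax":0,"ay":0,"az":0,"dx":0,"dy":-4,"dz":0,"gripper":0},{"ax":0,"ay":0,"az":0,"dx":-9,"dy":0,"dz":0,"gripper":0},{"ax":0,"ay":0,"az":0,"dx":-9,"dy":0,"dz":0,"gripper":0},{"ax":0,"ay":0,"az":0,"dx":0,"dy":0,"dz":0,"gripper":0},{"ax":0,"ay":0,"az":0,"dx":0,"dy":0,"dz":0,"gripper":0}]'>o.txt; python3 st.py|cut -c1-75; python3 snap.py 7; python3 bub.py side:7
```

```text
t 13.15 bal mm [ -73.2 -110.5    6.9] Fb x,y,z [-0.51 -0.11  0.09] rot tool
side 7 disc [259.34 255.96] bub [258.43 256.76] size [ 8.8 10.6] off_b mm [1.44 2.83] along 3.17 discW [0.5356 0.1917]
```

View pics/snap7.png

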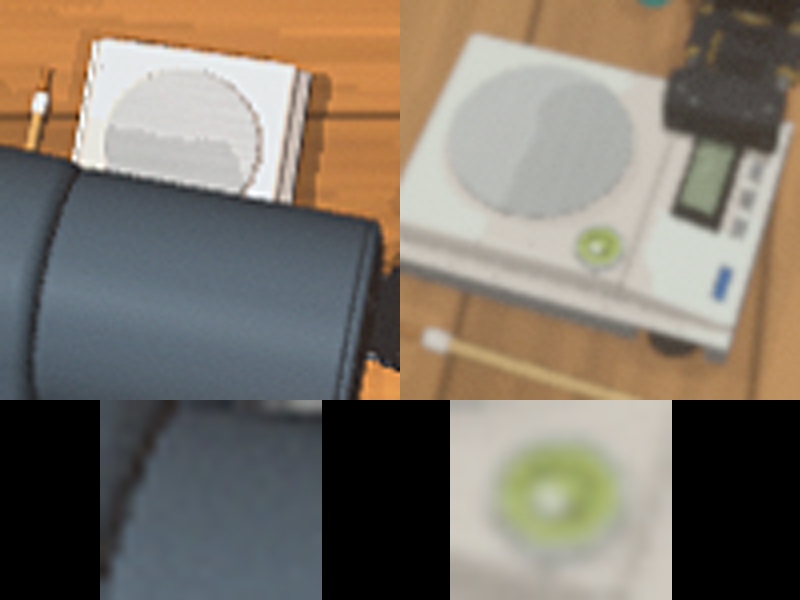

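```bash
python3 -m inch '[{"ax":0,"ay":0,"az":0,"dx":-1,"dy":2,"dz":0,"gripper":0},{"ax":0,"ay":0,"az":0,"dx":0,"dy":2,"dz":0,"gripper":0},{"ax":0,"ay":0,"az":0,"dx":0,"dy":0.7,"dz":0,"gripper":0},{"ax":0,"ay":0,"az":0,"dx":0,"dy":0,"dz":0,"gripper":0}]'>o.txt; python3 st.py|cut -c1-75
```

```text
t 13.65 bal mm [ -72.6 -106.5    7. ] Fb x,y,z [-0.15 -3.63 -0.17] rot tool
```

```bash
python3 -m inch '[{"ax":0,"ay":0,"az":0,"dx":0,"dy":0.4,"dz":0,"gripper":0},{"ax":0,"ay":0,"az":0,"dx":0,"dy":0.4,"dz":0,"gripper":0},{"ax":0,"ay":0,"az":0,"dx":0,"dy":0,"dz":0,"gripper":0}]'>o.txt; python3 st.py|cut -c1-75
```

```text
t 13.95 bal mm [ -72.7 -106.4    7. ] Fb x,y,z [-0.78 -9.56  0.54] rot tool
```

```bash
python3 -m inch '[{"ax":0,"ay":0,"az":0,"dx":0.9,"dy":0.05,"dz":0.12,"gripper":0},{"ax":0,"ay":0,"az":0,"dx":0.9,"dy":0.05,"dz":0.12,"gripper":0},{"ax":0,"ay":0,"az":0,"dx":0.9,"dy":0,"dz":0.12,"gripper":0},{"ax":0,"ay":0,"az":0,"dx":0.9,"dy":0,"dz":0.12,"gripper":0}]'>o.txt; python3 st.py|cut -c1-75
```

```text
t 14.35 bal mm [ -72.8 -106.4    6.9] Fb x,y,z [ 4.23 -7.95  0.61] rot tool
```

```bash
python3 -m inch '[{"ax":0,"ay":0,"az":0,"dx":0,"dy":0.3,"dz":0,"gripper":0},{"ax":0,"ay":0,"az":0,"dx":0.6,"dy":0,"dz":0,"gripper":0}]'>o.txt; python3 st.py|cut -c1-75
```

```text
t 14.55 bal mm [ -72.7 -106.3    7. ] Fb x,y,z [  3.16 -11.19  -0.11] rot t
```

```bash
python3 -m inch '[{"ax":0,"ay":0,"az":0,"dx":0.6,"dy":0,"dz":0.1,"gripper":0},{"ax":0,"ay":0,"az":0,"dx":0.6,"dy":0,"dz":0,"gripper":0}]'>o.txt; python3 st.py|cut -c1-75
```

```text
t 14.75 bal mm [ -72.8 -106.3    7. ] Fb x,y,z [  4.69 -10.23  -1.47] rot t
```

```bash
python3 -m inch '[{"ax":0,"ay":0,"az":0,"dx":0.8,"dy":0,"dz":0.1,"gripper":0},{"ax":0,"ay":0,"az":0,"dx":0.8,"dy":0,"dz":0.05,"gripper":0}]'>o.txt; python3 st.py|cut -c1-75
```

```text
t 14.95 bal mm [ -73.9 -106.4    6.9] Fb x,y,z [  5.6  -10.27   1.6 ] rot t
```

```bash
python3 -m inch '[{"ax":0,"ay":0,"az":0,"dx":0.8,"dy":-0.05,"dz":0.05,"gripper":0},{"ax":0,"ay":0,"az":0,"dx":0.8,"dy":-0.05,"dz":0.05,"gripper":0}]'>o.txt; python3 st.py|cut -c1-75
```

```text
t 15.15 bal mm [ -75.3 -106.5    6.9] Fb x,y,z [  5.92 -11.09   1.16] rot t
```

```bash
python3 -m inch '[{"ax":0,"ay":0,"az":0,"dx":0.8,"dy":-0.15,"dz":-0.05,"gripper":0},{"ax":0,"ay":0,"az":0,"dx":0.8,"dy":-0.08,"dz":0,"gripper":0}]'>o.txt; python3 st.py|cut -c1-75
```

```text
t 15.35 bal mm [ -77.  -106.7    6.9] Fb x,y,z [ 4.95 -9.24  1.9 ] rot tool
```

```bash
python3 -m inch '[{"ax":0,"ay":0,"az":0,"dx":0.8,"dy":-0.05,"dz":0,"gripper":0},{"ax":0,"ay":0,"az":0,"dx":0.8,"dy":-0.05,"dz":0,"gripper":0}]'>o.txt; python3 st.py|cut -c1-75; python3 snap.py 8; python3 bub.py side:8
```

```text
t 15.55 bal mm [ -78.6 -106.8    6.9] Fb x,y,z [  5.46 -10.63   1.67] rot t
side 8 disc [259.33 255.96] bub [258.67 256.54] size [ 8.8 10.5] off_b mm [1.06 2.06] along 2.31 discW [0.5356 0.1917]
```

```bash
python3 -m inch '[{"ax":0,"ay":0,"az":0,"dx":0.8,"dy":-0.06,"dz":-0.1,"gripper":0},{"ax":0,"ay":0,"az":0,"dx":0.8,"dy":-0.06,"dz":0,"gripper":0},{"ax":0,"ay":0,"az":0,"dx":0.8,"dy":-0.06,"dz":0,"gripper":0}]'>o.txt; python3 st.py|cut -c1-75
```

```text
t 15.95 bal mm [ -81.2 -107.     6.9] Fb x,y,z [ 5.37 -9.63  0.51] rot tool
```

```bash
python3 -m inch '[{"ax":0,"ay":0,"az":0,"dx":0.8,"dy":-0.06,"dz":-0.05,"gripper":0},{"ax":0,"ay":0,"az":0,"dx":0.8,"dy":-0.06,"dz":0,"gripper":0}]'>o.txt; python3 st.py|cut -c1-75
```

```text
t 16.15 bal mm [ -82.8 -107.1    7. ] Fb x,y,z [  4.86 -10.41   1.07] rot t
```

```bash
python3 -m inch '[{"ax":0,"ay":0,"az":0,"dx":0.8,"dy":-0.06,"dz":-0.05,"gripper":0},{"ax":0,"ay":0,"az":0,"dx":0.8,"dy":-0.06,"dz":0,"gripper":0}]'>o.txt; python3 st.py|cut -c1-75
```

```text
t 16.35 bal mm [ -84.7 -107.2    7. ] Fb x,y,z [ 5.06 -9.99  1.24] rot tool
```

```bash
python3 -m inch '[{"ax":0,"ay":0,"az":0,"dx":0.8,"dy":-0.04,"dz":-0.05,"gripper":0},{"ax":0,"ay":0,"az":0,"dx":0.8,"dy":-0.04,"dz":0,"gripper":0}]'>o.txt; python3 st.py|cut -c1-75;python3 snap.py 9; python3 bub.py side:9
```

```text
t 16.55 bal mm [ -86.9 -107.1    7. ] Fb x,y,z [ 3.19 -9.79  0.17] rot tool
side 9 disc [259.35 255.96] bub [259.01 256.21] size [ 8.8 10.6] off_b mm [0.57 0.92] along 1.07 discW [0.5356 0.1917]
```

```bash
python3 -m inch '[{"ax":0,"ay":0,"az":0,"dx":0,"dy":-2,"dz":0,"gripper":0},{"ax":0,"ay":0,"az":0,"dx":0,"dy":-4,"dz":0,"gripper":0},{"ax":0,"ay":0,"az":0,"dx":-6,"dy":0,"dz":0,"gripper":0},{"ax":0,"ay":0,"az":0,"dx":-6,"dy":0,"dz":0,"gripper":0},{"ax":0,"ay":0,"az":0,"dx":0,"dy":0,"dz":0,"gripper":0},{"ax":0,"ay":0,"az":0,"dx":0,"dy":0,"dz":0,"gripper":0}]'>o.txt; python3 st.py|cut -c1-75; python3 snap.py 10; python3 bub.py side:10
```

```text
t 17.25 bal mm [ -79.4 -111.6    6.4] Fb x,y,z [ 0.47 -0.19  0.07] rot tool
side 10 disc [259.34 255.96] bub [259.02 256.22] size [ 8.9 10.6] off_b mm [0.53 0.92] along 1.06 discW [0.5356 0.1917]
```

View pics/snap10.png

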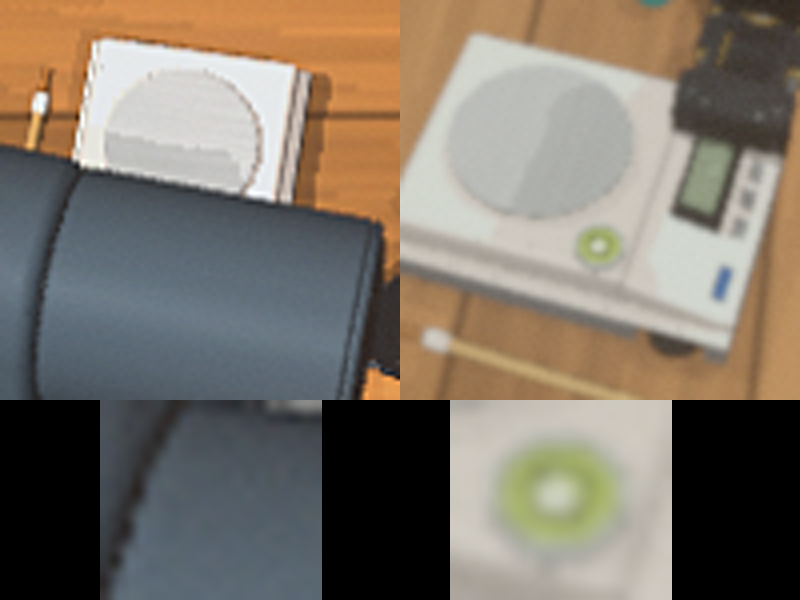

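```bash
python3 -m inch '[{"ax":0,"ay":0,"az":0,"dx":-2,"dy":2,"dz":-0.3,"gripper":0},{"ax":0,"ay":0,"az":0,"dx":0,"dy":2,"dz":0,"gripper":0},{"ax":0,"ay":0,"az":0,"dx":0,"dy":0.7,"dz":0,"gripper":0},{"ax":0,"ay":0,"az":0,"dx":0,"dy":0,"dz":0,"gripper":0}]'>o.txt; python3 st.py|cut -c1-75
```

```text
t 17.75 bal mm [ -77.2 -107.5    6.8] Fb x,y,z [ 0.4  -4.15  0.15] rot tool
```

```bash
python3 -m inch '[{"ax":0,"ay":0,"az":0,"dx":0,"dy":0.4,"dz":0,"gripper":0},{"ax":0,"ay":0,"az":0,"dx":0,"dy":0.5,"dz":0,"gripper":0},{"ax":0,"ay":0,"az":0,"dx":0,"dy":0,"dz":0,"gripper":0}]'>o.txt; python3 st.py|cut -c1-75
```

```text
t 18.05 bal mm [ -77.2 -107.4    6.8] Fb x,y,z [-0.01 -9.06 -0.05] rot tool
```

```bash
python3 -m inch '[{"ax":0,"ay":0,"az":0,"dx":0.9,"dy":0.1,"dz":0.12,"gripper":0},{"ax":0,"ay":0,"az":0,"dx":0.9,"dy":0.1,"dz":0.12,"gripper":0},{"ax":0,"ay":0,"az":0,"dx":0.9,"dy":0.1,"dz":0.12,"gripper":0},{"ax":0,"ay":0,"az":0,"dx":0.9,"dy":0,"dz":0.12,"gripper":0},{"ax":0,"ay":0,"az":0,"dx":0.8,"dy":0,"dz":0.12,"gripper":0}]'>o.txt; python3 st.py|cut -c1-75
```

```text
t 18.55 bal mm [ -77.3 -107.4    6.7] Fb x,y,z [  3.57 -10.79   1.5 ] rot t
```

```bash
python3 -m inch '[{"ax":0,"ay":0,"az":0,"dx":0.8,"dy":0,"dz":0.05,"gripper":0},{"ax":0,"ay":0,"az":0,"dx":0.8,"dy":0,"dz":0,"gripper":0}]'>o.txt; python3 st.py|cut -c1-75
```

```text
t 18.75 bal mm [ -78.3 -107.4    6.7] Fb x,y,z [ 4.32 -9.76  0.91] rot tool
```

```bash
python3 -m inch '[{"ax":0,"ay":0,"az":0,"dx":0.8,"dy":0,"dz":0,"gripper":0},{"ax":0,"ay":0,"az":0,"dx":0.8,"dy":-0.05,"dz":0,"gripper":0}]'>o.txt; python3 st.py|cut -c1-75
```

```text
t 18.95 bal mm [ -79.9 -107.5    6.7] Fb x,y,z [  5.24 -10.77   0.91] rot t
```

```bash
python3 -m inch '[{"ax":0,"ay":0,"az":0,"dx":0.8,"dy":-0.05,"dz":0,"gripper":0},{"ax":0,"ay":0,"az":0,"dx":0.8,"dy":-0.05,"dz":0,"gripper":0}]'>o.txt; python3 st.py|cut -c1-75;python3 snap.py 11; python3 bub.py side:11
```

```text
t 19.15 bal mm [ -81.6 -107.6    6.7] Fb x,y,z [ 6.14 -9.94  2.57] rot tool
side 11 disc [259.32 255.96] bub [259.16 255.95] size [ 8.7 10.6] off_b mm [0.37 0.09] along 0.23 discW [0.5356 0.1917]
```

```bash
python3 -m inch '[{"ax":0,"ay":0,"az":0,"dx":0,"dy":-2,"dz":0,"gripper":0},{"ax":0,"ay":0,"az":0,"dx":0,"dy":-10,"dz":0,"gripper":0},{"ax":0,"ay":0,"az":0,"dx":0,"dy":-20,"dz":0,"gripper":0},{"ax":0,"ay":0,"az":0,"dx":0,"dy":-20,"dz":-20,"gripper":0},{"ax":0,"ay":0,"az":0,"dx":0,"dy":-20,"dz":-40,"gripper":0},{"ax":0,"ay":0,"az":0,"dx":0,"dy":-20,"dz":-40,"gripper":50},{"ax":0,"ay":0,"az":0,"dx":0,"dy":-30,"dz":-40,"gripper":100},{"ax":0,"ay":0,"az":0,"dx":0,"dy":-30,"dz":-20,"gripper":100}]'; python3 st.py|cut -c1-75
python3 snap.py 12; python3 bub.py side:12 top:12
python3 - <<'E'
from h import *
for n,uv in(("top",[[308,205],[307.3,205.2]]),("side",[[266,157]])):
    c=load(n)
    for z in(.030,.040,.044,.057):print(n,z,c.at(uv,z)[:,:2].round(4).tolist())
E
```

```text
time: 20.05
position: [0.4259, -0.1169, 0.1688]
tool_rot: [0.072, 0.997, -0.001, 0.002]
ft_force: [0.9, -1.0, 0.5]
grip_width: 0.0172
t 20.05 bal mm [ -86.6 -259.1  168.8] Fb x,y,z [ 1.05 -0.81  0.5 ] rot tool
side 12 disc [259.35 255.96] bub [259.18 255.99] size [ 8.8 10.6] off_b mm [0.39 0.21] along 0.35 discW [0.5355 0.1917]
top 12 disc [186.68 216.77] bub [186.54 216.7 ] size [8.1 8.4] off_b mm [0.15 0.49] along 0.51 discW [0.5362 0.1918]
top 0.03 [[0.5779, -0.1894], [0.5772, -0.1871]]
top 0.04 [[0.5762, -0.1882], [0.5755, -0.1859]]
top 0.044 [[0.5755, -0.1877], [0.5749, -0.1855]]
top 0.057 [[0.5733, -0.1861], [0.5727, -0.1839]]
side 0.03 [[0.5761, -0.1918]]
side 0.04 [[0.5746, -0.1813]]
side 0.044 [[0.574, -0.1771]]
side 0.057 [[0.5721, -0.1634]]
```

View pics/snap12.png

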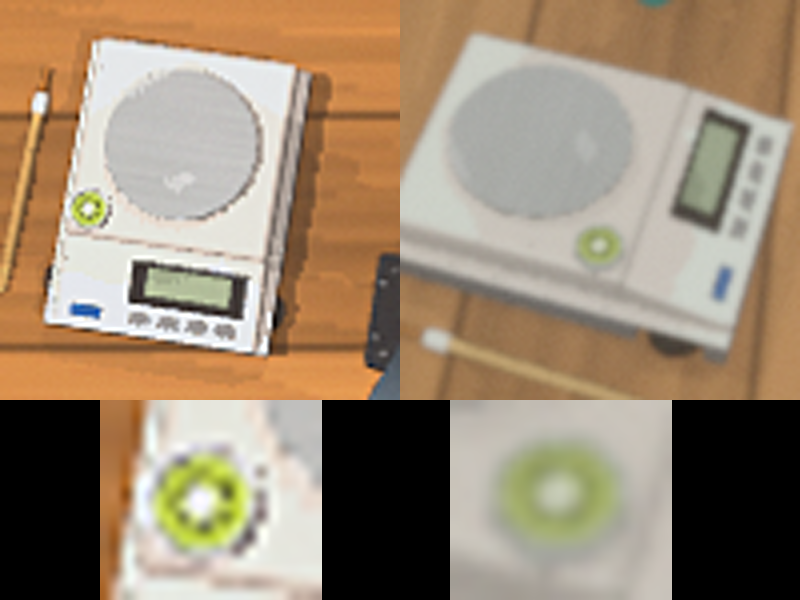

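```bash
python3 -m inch '[{"ax":0,"ay":0,"az":0,"dx":-20,"dy":-5,"dz":0,"gripper":100},{"ax":0,"ay":0,"az":0,"dx":-35,"dy":-5,"dz":0,"gripper":100},{"ax":0,"ay":0,"az":0,"dx":-35,"dy":-5,"dz":0,"gripper":100},{"ax":0,"ay":0,"az":0,"dx":-35,"dy":-5,"dz":0,"gripper":100},{"ax":0,"ay":0,"az":0,"dx":-20,"dy":0,"dz":0,"gripper":100},{"ax":0,"ay":0,"az":0,"dx":0,"dy":0,"dz":0,"gripper":100},{"ax":0,"ay":0,"az":0,"dx":0,"dy":0,"dz":0,"gripper":100}]'
python3 - <<'E'
from rig import optics
from h import *
for n in("side","top"):
    c=optics.camera(n); np.savez(f"{n}13.npz",**c)
s=load("side",13);t=load("top",13)
a=cv2.resize(t.img[150:245,255:355,::-1],(400,400)); b=cv2.resize(s.img[110:220,210:320,::-1],(400,400))
cv2.imwrite("pics/w13.png",np.hstack([a,b]))
E
```

```text
time: 20.85
position: [0.5646, -0.155, 0.1644]
tool_rot: [0.072, 0.997, 0.001, -0.002]
ft_force: [0.8, -0.2, 0.6]
grip_width: 0.08
```

View pics/w13.png

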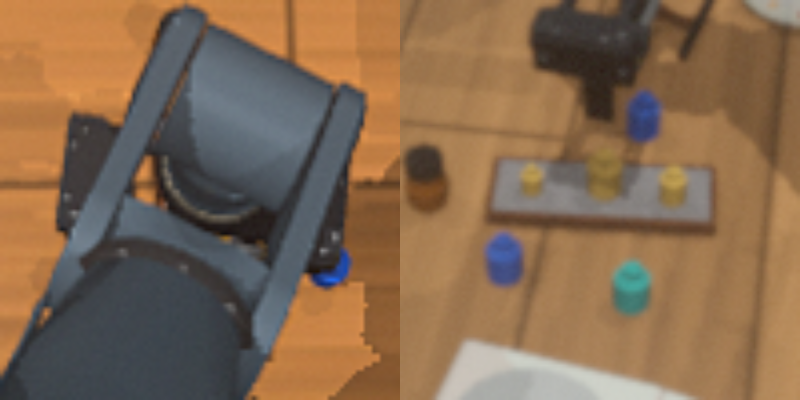

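```bash
python3 -m inch '[{"ax":0,"ay":0,"az":0,"dx":-8,"dy":-15,"dz":0,"gripper":100},{"ax":0,"ay":0,"az":0,"dx":-7,"dy":-15,"dz":0,"gripper":100},{"ax":0,"ay":0,"az":0,"dx":0,"dy":0,"dz":20,"gripper":100},{"ax":0,"ay":0,"az":0,"dx":0,"dy":0,"dz":30,"gripper":100},{"ax":0,"ay":0,"az":0,"dx":0,"dy":0,"dz":30,"gripper":100},{"ax":0,"ay":0,"az":0,"dx":0,"dy":0,"dz":0,"gripper":100},{"ax":0,"ay":0,"az":0,"dx":0,"dy":0,"dz":0,"gripper":100}]'
python3 - <<'E'
from rig import optics
from h import *
for n in("side","top"):
    c=optics.camera(n); np.savez(f"{n}14.npz",**c)
s=load("side",14);t=load("top",14)
a=cv2.resize(t.img[150:245,255:355,::-1],(400,400)); b=cv2.resize(s.img[130:190,235:295,::-1],(400,400))
cv2.imwrite("pics/w14.png",np.hstack([a,b]))
E
```

```text
time: 21.65
position: [0.5771, -0.1895, 0.0861]
tool_rot: [0.073, 0.997, -0.0, -0.0]
ft_force: [0.1, -0.4, 0.7]
grip_width: 0.0873
```

View pics/w14.png

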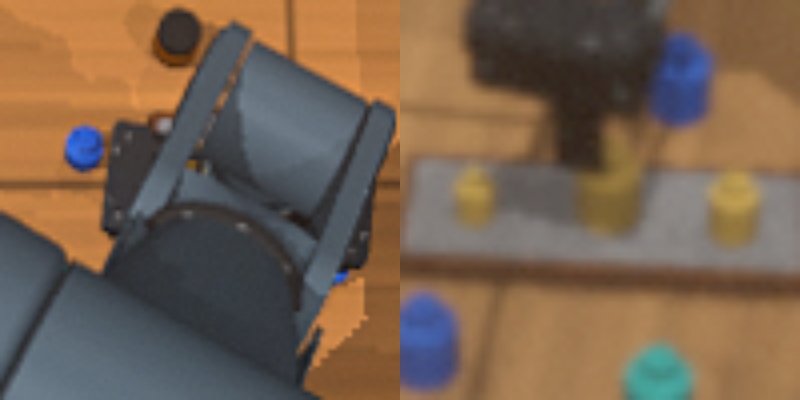

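```bash
python3 -m inch '[{"ax":0,"ay":0,"az":0,"dx":2,"dy":2,"dz":10,"gripper":100},{"ax":0,"ay":0,"az":0,"dx":0,"dy":0,"dz":20,"gripper":100},{"ax":0,"ay":0,"az":0,"dx":0,"dy":0,"dz":20,"gripper":100},{"ax":0,"ay":0,"az":0,"dx":0,"dy":0,"dz":15,"gripper":100},{"ax":0,"ay":0,"az":0,"dx":0,"dy":0,"dz":0,"gripper":100},{"ax":0,"ay":0,"az":0,"dx":0,"dy":0,"dz":0,"gripper":100}]' 20; python3 st.py
```

```text
time: 22.35
position: [0.5755, -0.1861, 0.0212]
tool_rot: [0.072, 0.997, -0.0, 0.0]
ft_force: [-0.4, -0.0, -0.4]
grip_width: 0.0874
t 22.35 bal mm [  71.5 -306.    21.2] Fb x,y,z [-0.44 -0.07 -0.4 ] rot tool [[-0.99, 0.144, 0.0], [0.144, 0.99, -0.0], [-0.0, -0.0, -1.0]] w 0.0874 [-0.497  0.78   1.618 -0.     0.743 -1.923]
```

```bash
python3 -m inch '[{"ax":0,"ay":0,"az":0,"dx":0,"dy":0,"dz":0,"gripper":20},{"ax":0,"ay":0,"az":0,"dx":0,"dy":0,"dz":0,"gripper":20},{"ax":0,"ay":0,"az":0,"dx":0,"dy":0,"dz":0,"gripper":20},{"ax":0,"ay":0,"az":0,"dx":0,"dy":0,"dz":0,"gripper":20},{"ax":0,"ay":0,"az":0,"dx":0,"dy":0,"dz":0,"gripper":20},{"ax":0,"ay":0,"az":0,"dx":0,"dy":0,"dz":0,"gripper":20},{"ax":0,"ay":0,"az":0,"dx":0,"dy":0,"dz":0,"gripper":20},{"ax":0,"ay":0,"az":0,"dx":0,"dy":0,"dz":0,"gripper":20}]' 20; python3 st.py|cut -c1-80
```

```text
time: 23.15
position: [0.5753, -0.1862, 0.0211]
tool_rot: [0.072, 0.997, -0.0, 0.0]
ft_force: [0.1, -1.1, -0.3]
grip_width: 0.031
t 23.15 bal mm [  71.3 -306.1   21.1] Fb x,y,z [ 0.24 -1.09 -0.32] rot tool [[-0
```

```bash
python3 -m inch '[{"ax":0,"ay":0,"az":0,"dx":0,"dy":0,"dz":-10,"gripper":20},{"ax":0,"ay":0,"az":0,"dx":0,"dy":0,"dz":-25,"gripper":20},{"ax":0,"ay":0,"az":0,"dx":0,"dy":0,"dz":-30,"gripper":20},{"ax":0,"ay":0,"az":0,"dx":0,"dy":0,"dz":-30,"gripper":20},{"ax":0,"ay":0,"az":0,"dx":0,"dy":0,"dz":-15,"gripper":20},{"ax":0,"ay":0,"az":0,"dx":0,"dy":0,"dz":0,"gripper":20},{"ax":0,"ay":0,"az":0,"dx":0,"dy":0,"dz":0,"gripper":20}]' 
python3 -m inch '[{"ax":0,"ay":0,"az":0,"dx":2,"dy":20,"dz":0,"gripper":20},{"ax":0,"ay":0,"az":0,"dx":4,"dy":40,"dz":0,"gripper":20},{"ax":0,"ay":0,"az":0,"dx":5,"dy":45,"dz":0,"gripper":20},{"ax":0,"ay":0,"az":0,"dx":5,"dy":45,"dz":0,"gripper":20},{"ax":0,"ay":0,"az":0,"dx":5,"dy":45,"dz":0,"gripper":20},{"ax":0,"ay":0,"az":0,"dx":5,"dy":45,"dz":0,"gripper":20},{"ax":0,"ay":0,"az":0,"dx":4,"dy":40,"dz":0,"gripper":20},{"ax":0,"ay":0,"az":0,"dx":4,"dy":25,"dz":0,"gripper":20}]' 
python3 -m inch '[{"ax":0,"ay":0,"az":0,"dx":0,"dy":0,"dz":0,"gripper":20},{"ax":0,"ay":0,"az":0,"dx":0,"dy":0,"dz":0,"gripper":20},{"ax":0,"ay":0,"az":0,"dx":0,"dy":0,"dz":0,"gripper":20}]'; python3 st.py; python3 snap.py 15
```

```text
time: 23.85
position: [0.5749, -0.1858, 0.1311]
tool_rot: [0.072, 0.997, 0.0, -0.0]
ft_force: [-0.3, -0.5, -3.6]
grip_width: 0.0304
time: 24.65
position: [0.5841, 0.1237, 0.1292]
tool_rot: [0.071, 0.997, 0.0, -0.002]
ft_force: [-0.2, 0.2, -1.6]
grip_width: 0.0305
time: 24.95
position: [0.5851, 0.1197, 0.1301]
tool_rot: [0.073, 0.997, -0.0, -0.001]
ft_force: [-0.4, -0.0, -2.4]
grip_width: 0.0304
t 24.95 bal mm [ 36.8  -2.  130.1] Fb x,y,z [-0.4  -0.08 -2.39] rot tool [[-0.989, 0.145, -0.002], [0.145, 0.989, -0.0], [0.002, -0.001, -1.0]] w 0.0304 [ 1.500e-02  6.080e-01  1.586e+00 -1.000e-03  9.500e-01 -1.410e+00]
```

View pics/snap15.png

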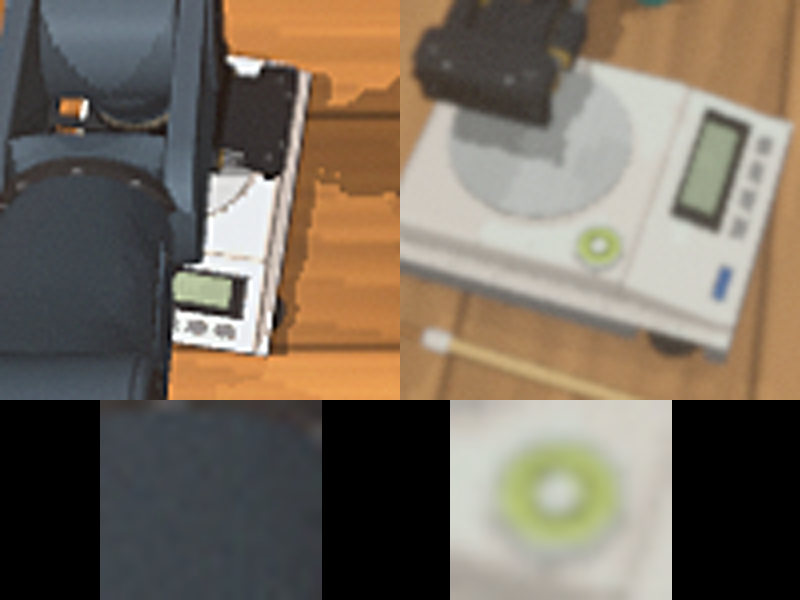

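```bash
python3 -m inch '[{"ax":0,"ay":0,"az":0,"dx":0,"dy":0,"dz":15,"gripper":20},{"ax":0,"ay":0,"az":0,"dx":0,"dy":1,"dz":20,"gripper":20},{"ax":0,"ay":0,"az":0,"dx":0,"dy":0,"dz":10,"gripper":20},{"ax":0,"ay":0,"az":0,"dx":0,"dy":0,"dz":5,"gripper":20},{"ax":0,"ay":0,"az":0,"dx":0,"dy":0,"dz":2,"gripper":20},{"ax":0,"ay":0,"az":0,"dx":0,"dy":0,"dz":0,"gripper":20},{"ax":0,"ay":0,"az":0,"dx":0,"dy":0,"dz":0,"gripper":20}]'
```

```text
time: 25.75
position: [0.5864, 0.1216, 0.0797]
tool_rot: [0.072, 0.997, 0.0, 0.001]
ft_force: [0.2, 0.9, -1.9]
grip_width: 0.0303
```

```bash
python3 -m inch '[{"ax":0,"ay":0,"az":0,"dx":0,"dy":0,"dz":1,"gripper":20},{"ax":0,"ay":0,"az":0,"dx":0,"dy":0,"dz":1,"gripper":20},{"ax":0,"ay":0,"az":0,"dx":0,"dy":0,"dz":0,"gripper":20}]'
```

```text
time: 26.05
position: [0.5858, 0.1217, 0.0772]
tool_rot: [0.072, 0.997, 0.0, 0.0]
ft_force: [-1.3, 0.6, -3.3]
grip_width: 0.0303
```

```bash
python3 -m inch '[{"ax":0,"ay":0,"az":0,"dx":0,"dy":0,"dz":1,"gripper":20},{"ax":0,"ay":0,"az":0,"dx":0,"dy":0,"dz":0,"gripper":20}]'
```

```text
time: 26.25
position: [0.5857, 0.1217, 0.0759]
tool_rot: [0.072, 0.997, -0.0, -0.0]
ft_force: [0.7, -0.1, -1.8]
grip_width: 0.0303
```

```bash
python3 -m inch '[{"ax":0,"ay":0,"az":0,"dx":0,"dy":0,"dz":1,"gripper":20},{"ax":0,"ay":0,"az":0,"dx":0,"dy":0,"dz":1,"gripper":20},{"ax":0,"ay":0,"az":0,"dx":0,"dy":0,"dz":0,"gripper":20}]'
```

```text
time: 26.55
position: [0.5857, 0.1216, 0.0738]
tool_rot: [0.072, 0.997, -0.0, -0.0]
ft_force: [0.1, -1.0, -2.0]
grip_width: 0.0304
```

```bash
python3 -m inch '[{"ax":0,"ay":0,"az":0,"dx":0,"dy":0,"dz":0.7,"gripper":20},{"ax":0,"ay":0,"az":0,"dx":0,"dy":0,"dz":0,"gripper":20}]'
```

```text
time: 26.75
position: [0.5858, 0.1217, 0.0733]
tool_rot: [0.072, 0.997, -0.0, -0.0]
ft_force: [0.7, -0.3, -1.9]
grip_width: 0.0304
```

```bash
python3 -m inch '[{"ax":0,"ay":0,"az":0,"dx":0,"dy":0,"dz":0.5,"gripper":20},{"ax":0,"ay":0,"az":0,"dx":0,"dy":0,"dz":0,"gripper":20}]'
```

```text
time: 26.95
position: [0.5859, 0.1216, 0.0731]
tool_rot: [0.072, 0.997, -0.0, 0.0]
ft_force: [-1.2, -0.8, -0.5]
grip_width: 0.0308
```

```bash
python3 -m inch '[{"ax":0,"ay":0,"az":0,"dx":0,"dy":0,"dz":0.5,"gripper":20},{"ax":0,"ay":0,"az":0,"dx":0,"dy":0,"dz":0,"gripper":20}]'
```

```text
time: 27.15
position: [0.5859, 0.1216, 0.073]
tool_rot: [0.072, 0.997, -0.0, 0.0]
ft_force: [-1.7, 0.9, 3.7]
grip_width: 0.0307
```

```bash
python3 -m inch '[{"ax":0,"ay":0,"az":0,"dx":0,"dy":0,"dz":-0.4,"gripper":40},{"ax":0,"ay":0,"az":0,"dx":0,"dy":0,"dz":0,"gripper":50},{"ax":0,"ay":0,"az":0,"dx":0,"dy":0,"dz":0,"gripper":70},{"ax":0,"ay":0,"az":0,"dx":0,"dy":0,"dz":0,"gripper":80},{"ax":0,"ay":0,"az":0,"dx":0,"dy":0,"dz":0,"gripper":80},{"ax":0,"ay":0,"az":0,"dx":0,"dy":0,"dz":0,"gripper":80},{"ax":0,"ay":0,"az":0,"dx":0,"dy":0,"dz":0,"gripper":80}]'
```

```text
time: 27.85
position: [0.5859, 0.1217, 0.0727]
tool_rot: [0.072, 0.997, -0.0, -0.0]
ft_force: [-0.8, -0.4, 1.1]
grip_width: 0.068
```

```bash
python3 -m inch '[{"ax":0,"ay":0,"az":0,"dx":0,"dy":0,"dz":-10,"gripper":80},{"ax":0,"ay":0,"az":0,"dx":0,"dy":0,"dz":-25,"gripper":80},{"ax":0,"ay":0,"az":0,"dx":0,"dy":0,"dz":-40,"gripper":80},{"ax":0,"ay":0,"az":0,"dx":0,"dy":0,"dz":-40,"gripper":80},{"ax":0,"ay":0,"az":0,"dx":0,"dy":0,"dz":-25,"gripper":80},{"ax":0,"ay":0,"az":0,"dx":0,"dy":0,"dz":0,"gripper":80}]'
python3 -m inch '[{"ax":0,"ay":0,"az":0,"dx":0,"dy":-20,"dz":0,"gripper":80},{"ax":0,"ay":0,"az":0,"dx":5,"dy":-45,"dz":0,"gripper":80},{"ax":0,"ay":0,"az":0,"dx":10,"dy":-45,"dz":0,"gripper":80},{"ax":0,"ay":0,"az":0,"dx":10,"dy":-45,"dz":0,"gripper":80},{"ax":0,"ay":0,"az":0,"dx":10,"dy":-45,"dz":0,"gripper":80},{"ax":0,"ay":0,"az":0,"dx":5,"dy":-30,"dz":0,"gripper":80},{"ax":0,"ay":0,"az":0,"dx":0,"dy":-15,"dz":0,"gripper":80},{"ax":0,"ay":0,"az":0,"dx":0,"dy":0,"dz":0,"gripper":80}]'
python3 snap.py 16; python3 bub.py side:16 top:16
```

```text
time: 28.45
position: [0.5888, 0.1218, 0.2182]
tool_rot: [0.072, 0.997, 0.0, 0.005]
ft_force: [0.6, -0.8, 1.2]
grip_width: 0.0696
time: 29.25
position: [0.5108, -0.1165, 0.2125]
tool_rot: [0.074, 0.997, 0.0, -0.0]
ft_force: [0.8, 1.3, 0.5]
grip_width: 0.0693
side 16 disc [259.29 256.01] bub [259.15 255.97] size [ 8.9 10.7] off_b mm [0.35 0.01] along 0.15 discW [0.5357 0.1919]
top 16 disc [186.7  216.77] bub [186.54 216.7 ] size [8.1 8.5] off_b mm [0.16 0.54] along 0.56 discW [0.5362 0.1917]
```

View pics/snap16.png

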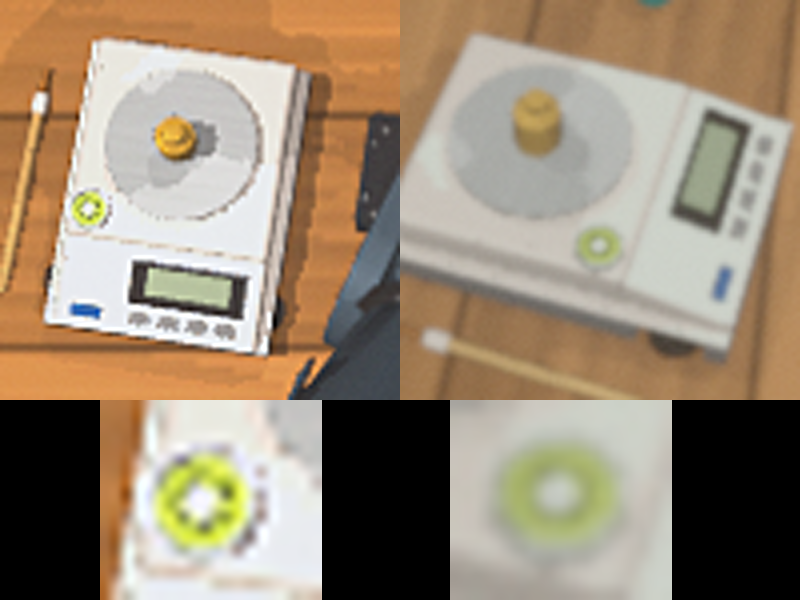

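```bash
python3 -c "
from rig import robot
print(robot.hand_in(), robot.get_obs()['time'])"
```

```text
the job is handed in; nothing more can be done
the job is handed in; nothing more can be done
```

I levelled the balance, then moved the 200 g brass weight upright onto the pan and let it go. I handed the job in at about 29 s of the 72 s, and the hand-in gave no verdict.

- **Levelling:** I rolled the wheel forward in three strokes. My press readings along the push mostly stayed between 9 and 11 N, with a low of about 8 N and a high of about 12 N. The highest total, counting the sideways drag, was about 13.4 N, which is close to the 14 N limit. I read the force only at the end of each short move, so brief peaks in between were not seen.
- **Slipping:** The finger probably slipped slightly near the ends of the first two strokes. I checked progress by the bubble, not by how far the finger had moved.
- **Bubble:** With the arm clear, the bubble's middle was about 0.15 mm (side camera) and 0.56 mm (top camera) from the middle of the round level, well inside the 2.2 mm limit. I measured against the level's disc as a stand-in for the thin ring. Early bubble readings moved more than the finger's travel could explain, but both views agree near the middle.
- **Weight:** It touched the pan at the height I expected, and the load on the wrist was under 4 N. The last pictures show it upright and about 4 mm from the pan's middle. My two camera estimates of the pan's middle differed by 6 mm, so I aimed at their average.
- **Other things:** I touched nothing else on the bench on purpose, but I did not measure the positions of the other items at the end.

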